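# Load the block fixture and throw its hidden bolt with the key rod

## Task

Take the tape measure off the fixture and set it down on the bench clear of it, and load every wooden block into the fixture, each lying flat and fully down in a pocket of its own with its tongue in the pocket's narrow end. Only then take the key rod from its stand, feel along the slot in the metal housing for the hole in the bolt hidden below, let the rod all the way down into it, and push the bolt fully across to the left, where it stops; leave the rod standing in the bolt, and do not disturb the other things on the bench.

Things in the scene. Friction and masses are not known exactly. Their poses are not given: they have to be found in the camera images.
- fixture: Fixed plywood loading fixture, 152 x 236 mm, base 6 mm thick. Origin on its underside at the centre of the row of pockets; x points away from the robot (and somewhat right), y left along the row, z up. Walls with top at z = 18 mm form three pockets along y, pitch 84 mm. Behind them, x = 52 to 100 and y = -118 to 118 mm, stands the metal bolt housing, top at z = 78 mm
- pocket_0 (a point): Centre of the right-hand pocket on its floor (z = 6 mm of the fixture), axes as the fixture. The pocket, 12 mm deep, is T-shaped like a block with 2 mm play all round: wide part x = -44 to 20 mm, 50 mm wide; narrow part x = 20 to 44 mm, 28 mm wide. A seated block's origin and axes coincide with this point's
- pocket_1 (a point): The same for the middle pocket
- pocket_2 (a point): The same for the left-hand pocket
- slot (a point): Centre of the slot in the top face of the bolt housing (78 mm above the fixture's underside); axes as the fixture. The slot runs along y, 24 mm wide (x), 98 mm long (y = -49 to 49 mm), straight down with upright sides; 47 mm below lies the flat upper face of the hidden bolt
- bolt_face (a point): Fixed point 47 mm below slot, at the level of the hidden bolt's flat face. The bolt slides along y and has one square 24 mm hole, 25 mm deep to the base. At the start its centre is anywhere from y = -35 to +10 mm of this point (not told: feel for it); the rest is flat face. The bolt stays where left, takes about 5 N to move, stops at +y with the hole at y = +35 mm
- stand: Fixed plywood stand for the rod, 60 x 60 x 40 mm, round hole of 18.5 mm in its top, 34 mm deep. Origin at the centre of the underside, z up
- rod: Key rod: round steel shaft of 16 mm diameter with a flat, slightly chamfered tip, brass collar (28 mm diameter) 104 to 110 mm above the tip, then a square wooden grip 28 x 28 mm from 110 to 155 mm above the tip (sides along the rod's x and y). 155 mm long, 90 g. Origin at the tip, z along the rod towards the grip. At the start it stands upright in the stand, the tip 6 mm above the bench
- block_0: Brown wooden block 26 mm thick, 84 mm long, about 80 g: a body 60 mm long and 46 mm wide (x = -42 to 18 mm) and a tongue 24 mm long and 24 mm wide (to x = 42 mm). Origin at the centre of its length on the underside; x along the block towards the tongue, z up. Lies on the bench at the start; may be absent
- block_1: Brown wooden block 26 mm thick, 84 mm long, about 80 g: a body 60 mm long and 46 mm wide (x = -42 to 18 mm) and a tongue 24 mm long and 24 mm wide (to x = 42 mm). Origin at the centre of its length on the underside; x along the block towards the tongue, z up. Lies on the bench at the start; may be absent
- block_2: Brown wooden block 26 mm thick, 84 mm long, about 80 g: a body 60 mm long and 46 mm wide (x = -42 to 18 mm) and a tongue 24 mm long and 24 mm wide (to x = 42 mm). Origin at the centre of its length on the underside; x along the block towards the tongue, z up. Lies on the bench at the start; may be absent
- cask_front (a point): Point on the bench below the brass tap at the front of the tapped cask. The cask stands behind this point: 222 mm across, 283 mm high, body from about 30 mm further back (+x); the tap juts out above this point 130 to 160 mm above the bench. Fixed; carry things round its near side. A tall locker stands to the left, beyond about y = 0.25 m; draw the arm back before turning past it
- glue_bottle: Glue bottle, 57 mm wide, 186 mm high, standing behind the fixture; leave it alone. Origin at the centre of the underside
- tape_measure: Orange tape measure, 34 mm thick (x), 80 mm long (y), 62 mm high. Origin at the centre of the underside, z up. At the start it stands on top of the fixture, across two of the pockets. Free bench to set it on: to the right of the fixture in front of the cask, about x = 0.36 to 0.50 m, y = -0.38 to -0.14 m, between the blocks
- brass_tap: Spare brass tap, 30 x 85 x 38 mm, lying at the near edge of the bench; leave it alone. Origin at the centre of the underside
- sanding_block: Cork sanding block, 62 x 111 x 31 mm, lying on the right; leave it alone. Origin at the centre of the underside

How it is judged:
By the outcome, as a careful person would: the job done as asked, in the order asked, and still so for the second after the job is handed in, with the robot touching nothing.
Of block_0, block_1, block_2 only 2 to 3 are there at a start; the rules pass over those that are not, and their reading is None.
At some moment in a run one of block_0, block_1, block_2 may be knocked a few centimetres aside while the robot is not near it.
Once in a run the grip may slacken for a moment while it holds something.
It also fails if it takes over 210 s, if anything falls off the work surface, if the arm or the gripper's body presses on something with over 40 N, if the wrist force passes 120 N, or if a joint passes its speed limit or range.

## Robot

A 7-joint arm with a two-finger parallel gripper is mounted at the origin on a cart in front of the work surface, level with it; the furniture and walls round the work are solid. World frame = base frame: x ahead of the robot, y to its left, z up, the work surface at z = 0. Lengths are in m, angles in degrees, forces in N, time in s.
With the tool pointing down it reaches from about 0.425 to 0.875 m from the base axis. Payload 4.7 kg.
Tool frame: the origin (TCP) lies on the centre line of the jaws, within the pads' length; the fingertips stand ahead of it and the grasp point (between the pads) lies 2 mm behind it (env.tip_reach is the x of the fingertips in the tool frame, in m); x points along the fingers, z is the direction in which the jaws open and shut, and the axes are right-handed (so a half turn about x gives the same grasp; the last joint's range is limited). The gripper opens to 87 mm and grips with 3 to 60 N. Pads are 19 mm wide; open, the fingers measure 117 mm over their backs; the gripper's body (75 mm by 190 mm) begins 51 mm behind the grasp point.
Start: joints at [-71.843, 18.392, -4.016, 83.108, 1.295, 78.541, -3.26], TCP at [0.194, 0.62, 0.24] pointing down, gripper open.
Joint ranges: [-163.93, 163.93], [-17.29, 119.83], [-79.2, 71.16], [3.27, 140.29], [-89.18, 269.18], [5.43, 117.66], [-154.24, 154.24]. Speed limits (degrees/s): [147.25, 147.25, 180, 180, 180, 180, 180].

## Interface

Orientations are given as [roll, pitch, yaw] about the fixed x, y, z axes, in that order (R = Rz(yaw) Ry(pitch) Rx(roll)).
In Python, from cell import telemetry, optics, env, models gives the robot as it stands.
- The arm moves only by the shell command python3 -m pendant 'ROWS' [FORCE]. ROWS is JSON, a list of rows, each a list of 3 entries, a list of its own where there are three numbers: the finger opening in mm, from 0 to 87, then the shift along the tool's x, y, z in mm, then the turn, a rotation vector about the tool's x, y, z in rad. A call has 1 to 10 rows; each row is the pose to reach, as a shift and turn from the pose commanded when the call began, along the tool's axes at that moment; what a row does not reach only later rows make up. A row lasts 1/12 s, in which the tool goes at most 41.7 mm and 7.16 degrees, less where a joint would pass 70% of its speed; a pose out of reach is approached as far as the arm can. A call with a gripper value outside its range is refused whole. The fingers move at their own pace and stop on an object; FORCE is the grip in N (left out, the last holds). Time passes only in rows, so rows that repeat a pose let the fingers close. It gives the time, the measured TCP pose, the force and the opening at its end, in the units of the state.
- telemetry.get_obs(): the state, without advancing time (a new reading comes with each control period).
- optics.read_camera(name): name is "scene" or "top"; returns a dict with "image" (400x640x3 uint8, blue, green, red), "range_z" (400x640 float32, m along the optical axis (not along the pixel's ray), 0 where there is no reading), "fx", "fy", "cx", "cy" (pixels), "k1" (the pictures are not rectified: a ray, as slopes to the right and down, at radius r is drawn at 1 + k1 r^2 times it, then the intrinsics apply), "cam_to_world" (4x4, takes a point from camera to world coordinates). Camera axes: x right, y up, looking along -z (the intrinsics and any distortion apply to the point x, -y, -z); pixel columns grow to the right and rows downward; lengths in m; the calibration is good to about 2 mm. A picture is of the moment at which its call begins.
- env.sign_off(): hands the job in, once; it reports no verdict.
Trained networks look in the newest picture that a camera, given by its name, has taken for a name from the list of things; names that differ only in an ending like _2 or _b are one class to them, and where a whole thing is asked for, a point or a joint stands for the part that bears it (a point fixed in the world has none). Each returns a list of dicts, best first, with "confidence" (0 to 1); they miss things now and then, are a little off and sometimes report something else, mostly with a low value. They report only what shows in the picture. A call takes as long as a camera call.
- models.masks_of(camera, label): "pixels" (400x640 bool, what is visible of it) and "extent" ([left, top, right, bottom] as shares, 0 to 1, of the picture: columns of its width, rows of its height, round what is visible of it).
- models.landmark_of(camera, label): "centre" ([row, column] as shares, 0 to 1, of the picture: columns of its width, rows of its height: a listed point, or the origin of a listed thing).
The state is a dict: "time_s": time; "qpos": joint angles; "joint_velocities": joint speeds; "effort": joint torques, N m; "tool_pos": TCP position; "tool_rot": TCP orientation; "force": force on the tool from outside, world axes, zero at the start; "wrist_torque": the same for the moment, N m; "grip_width": finger opening in m.
Only numpy, scipy, OpenCV 4.12 (cv2) and the standard library are available. Lean on these libraries where they do the work, as an engineer would, in place of code of your own. Each camera call takes 0.05 s, during which the arm holds its last target.

## Working session

There is one attempt and no reset: what is moved stays moved. The work goes in short steps, Python scripts to look and compute and a shell command to move; the robot and the scene stay as the last step left them, time stands still between calls to the robot, and variables do not carry over. Pictures are saved under pics/ and viewed, and the job is handed in when it is done.

```bash
ls; mkdir -p pics; python3 - <<'E'
from cell import telemetry, optics, env, models
import cv2
print(telemetry.get_obs(), env.tip_reach)
for n in ("scene","top"):
    c=optics.read_camera(n); cv2.imwrite(f"pics/{n}0.png",c["image"])
    print(n,c["fx"],c["fy"],c["cx"],c["cy"],c["k1"],c["cam_to_world"].round(3).tolist() if hasattr(c["cam_to_world"],'round') else c["cam_to_world"])
E
```

```text
pics
{'time_s': 0.0, 'qpos': array([-71.84333306,  18.43871237,  -4.01737609,  83.17448497,
         1.29535705,  78.5412521 ,  -3.26085304]), 'joint_velocities': array([ 0.00673392,  0.02562815,  0.04021645,  0.05843712, -0.12697379,
       -0.00249451,  0.00659146]), 'effort': array([ 4.11750925e-04, -4.91276872e+01, -4.03775359e-01, -3.12528992e+01,
       -6.39540888e-02,  4.35813633e-02,  1.71979000e-04]), 'tool_pos': array([0.19369676, 0.61992203, 0.23846933]), 'tool_rot': array([-177.09497372,   89.89068191, -104.44093159]), 'force': array([-0.36094927,  0.13116931,  0.86970915]), 'wrist_torque': array([ 0.00239725, -0.00272922, -0.01772998]), 'grip_width': 0.08691641932998968} 0.017
scene 428.8547777553585 428.8547777553585 320.4062150552453 197.38470216303148 -0.02176410190967206 [[0.761, 0.455, -0.463, -0.02], [-0.649, 0.515, -0.561, -0.821], [-0.017, 0.727, 0.687, 0.873], [0.0, 0.0, 0.0, 1.0]]
top 493.244749258933 493.244749258933 324.616519197592 206.88491689525006 0.017434548232451615 [[-0.012, 0.99, -0.141, 0.361], [-1.0, -0.012, -0.002, -0.18], [-0.004, 0.141, 0.99, 1.114], [0.0, 0.0, 0.0, 1.0]]
```

View pics/scene0.png

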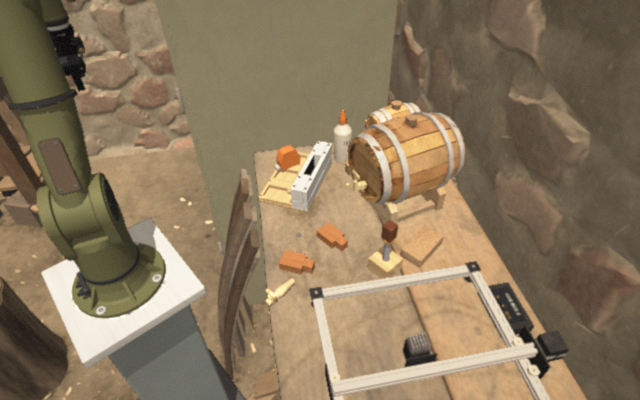

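View pics/top0.png

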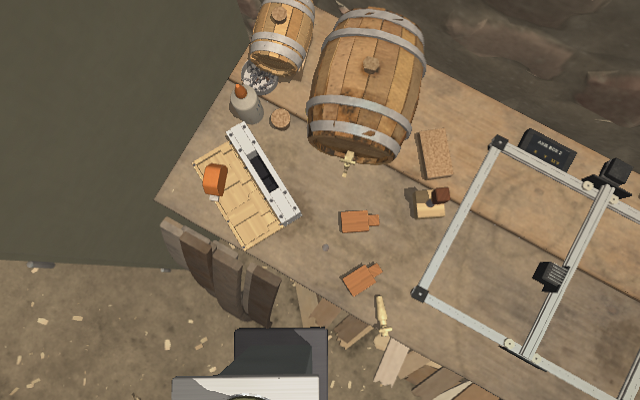

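The two views show two blocks near top pixels (357,221) and (361,278), with the rod in its stand at (432,200). The tape is on the fixture's left part at (214,180), the cask tap at (347,163), and the spare tap at (381,315). Next I'll measure all of these.

```bash
cat > h.py <<'E'
from cell import telemetry, optics, env, models
import cv2, numpy as np
from scipy.spatial.transform import Rotation as R
def cloud(c):
    K=np.array([[c["fx"],0,c["cx"]],[0,c["fy"],c["cy"]],[0,0,1]])
    h,w=c["range_z"].shape
    u,v=np.meshgrid(np.arange(w),np.arange(h))
    p=cv2.undistortPoints(np.stack([u.ravel(),v.ravel()],1).astype(np.float32)[:,None],K,np.array([c["k1"],0,0,0.])).reshape(h,w,2)
    z=c["range_z"]; T=np.array(c["cam_to_world"])
    P=np.stack([p[...,0]*z,-p[...,1]*z,-z],-1)@T[:3,:3].T+T[:3,3]
    P[z==0]=np.nan
    return P,p
def onplane(c,u,v,zw):
    K=np.array([[c["fx"],0,c["cx"]],[0,c["fy"],c["cy"]],[0,0,1]])
    x,y=cv2.undistortPoints(np.array([[[u,v]]],np.float64),K,np.array([c["k1"],0,0,0.]))[0,0]
    T=np.array(c["cam_to_world"]); d=T[:3,:3]@[x,-y,-1]
    return T[:3,3]+d*(zw-T[2,3])/d[2]
def project(c,Pw):
    T=np.array(c["cam_to_world"]); q=(np.asarray(Pw)-T[:3,3])@T[:3,:3]
    x=q[...,0]/-q[...,2]; y=-q[...,1]/-q[...,2]; f=1+c["k1"]*(x*x+y*y)
    return np.stack([x*f*c["fx"]+c["cx"],y*f*c["fy"]+c["cy"]],-1)
E
python3 - <<'E'
from h import *
names=["fixture","block_0","tape_measure","rod","stand","glue_bottle","brass_tap","sanding_block"]
pts=["pocket_0","pocket_1","pocket_2","slot","bolt_face","cask_front"]
for n in ("top","scene"):
    c=optics.read_camera(n); P,_=cloud(c)
    for l in names:
        for m in models.masks_of(n,l)[:4]:
            if m["confidence"]<.3: continue
            q=P[m["pixels"]]; q=q[~np.isnan(q[:,0])]
            print(n,l,round(m["confidence"],2),len(q),np.nanpercentile(q,[2,50,98],axis=0).round(3).tolist())
    for l in names+pts:
        for m in models.landmark_of(n,l)[:4]:
            if m["confidence"]<.3: continue
            r,cc=m["centre"]; print(n,l,round(m["confidence"],2),round(cc*640,1),round(r*400,1), onplane(c,cc*640,r*400,0.078 if l=="slot" else 0.006 if "pocket" in l else 0.031 if l=="bolt_face" else 0).round(4)[:2])
E
```

```text
top fixture 0.72 6509 [[0.445, -0.108, 0.002], [0.551, -0.009, 0.018], [0.677, 0.103, 0.081]]
top block_0 0.67 705 [[0.328, -0.292, 0.018], [0.359, -0.254, 0.026], [0.386, -0.22, 0.03]]
top block_0 0.6 715 [[0.462, -0.293, 0.002], [0.485, -0.249, 0.025], [0.508, -0.215, 0.029]]
top tape_measure 0.67 743 [[0.539, 0.044, 0.004], [0.572, 0.061, 0.069], [0.612, 0.088, 0.083]]
top rod 0.72 315 [[0.507, -0.421, 0.038], [0.518, -0.403, 0.158], [0.533, -0.394, 0.163]]
top stand 0.74 654 [[0.49, -0.436, 0.0], [0.511, -0.397, 0.039], [0.547, -0.378, 0.043]]
top glue_bottle 0.59 981 [[0.714, -0.037, -0.0], [0.729, -0.016, 0.116], [0.768, 0.019, 0.181]]
top brass_tap 0.74 965 [[0.714, -0.037, -0.0], [0.729, -0.017, 0.116], [0.762, 0.018, 0.179]]
top brass_tap 0.59 354 [[0.236, -0.313, 0.001], [0.277, -0.298, 0.02], [0.317, -0.287, 0.039]]
top sanding_block 0.68 1411 [[0.582, -0.46, 0.006], [0.634, -0.426, 0.029], [0.688, -0.395, 0.034]]
top fixture 0.67 239.5 194.2 [0.5517 0.0176]
top fixture 0.51 266.4 174.8 [ 0.5962 -0.0438]
top fixture 0.39 358.8 222.8 [ 0.4825 -0.2542]
top block_0 0.93 362.5
[... 2218 characters left out ...]
141]
scene stand 0.84 385.0 268.7 [ 0.5205 -0.4145]
scene glue_bottle 0.57 341.4 157.3 [ 0.7438 -0.0082]
scene brass_tap 0.8 277.7 292.3 [ 0.275  -0.2935]
scene sanding_block 0.92 423.7 252.2 [ 0.6346 -0.4441]
scene sanding_block 0.54 276.5 197.4 [ 0.4701 -0.022 ]
scene pocket_0 0.86 301.6 160.8 [0.6302 0.0583]
scene pocket_0 0.77 287.9 177.2 [0.5474 0.023 ]
scene pocket_1 0.86 301.6 160.8 [0.6302 0.0583]
scene pocket_1 0.77 287.9 177.2 [0.5474 0.023 ]
scene pocket_2 0.86 301.6 160.8 [0.6302 0.0583]
scene pocket_2 0.77 287.9 177.2 [0.5474 0.023 ]
scene slot 0.83 312.2 164.2 [ 0.5894 -0.0479]
scene bolt_face 0.9 312.7 175.2 [ 0.5929 -0.0439]
scene cask_front 0.61 359.7 223.0 [ 0.5825 -0.2596]
```

```bash
python3 - <<'E'
from h import *
c=optics.read_camera("scene"); P,_=cloud(c)
img=c["image"]
# local height coarse map for y>0, both cams
for n in("scene","top"):
    P,_=cloud(optics.read_camera(n)); q=P.reshape(-1,3); q=q[~np.isnan(q[:,0])]
    print(n)
    for x0 in np.arange(-0.1,1.2,0.1):
        print(round(x0,1),[ (lambda s: round(float(s.max()),2) if len(s)>3 else None)(q[(q[:,0]>x0)&(q[:,0]<x0+.1)&(q[:,1]>y0)&(q[:,1]<y0+.1)][:,2]) for y0 in np.arange(-0.5,0.8,0.1)])
E
```

```text
scene
-0.1 [None, None, None, 0.02, 0.42, 0.55, 0.0, None, None, None, None, None, None]
0.0 [None, None, None, 0.02, 0.44, 0.64, 0.0, None, None, None, None, None, None]
0.1 [0.01, 0.0, None, 0.0, 0.02, 0.62, 0.62, -0.92, -0.92, None, 0.49, 0.44, None]
0.2 [0.05, 0.04, 0.04, -0.63, -0.2, -0.26, -0.31, -0.92, -0.92, -0.92, 0.48, 0.47, None]
0.3 [0.05, 0.05, 0.03, 0.0, 0.0, -0.06, -0.09, -0.28, 0.49, -0.92, -0.92, -0.92, -0.92]
0.4 [0.05, 0.04, 0.03, 0.08, 0.08, 0.02, 0.0, 0.49, 0.49, None, -0.92, -0.92, -0.92]
0.5 [0.16, 0.21, 0.23, 0.08, 0.08, 0.08, 0.0, 0.49, None, None, None, -0.93, -0.92]
0.6 [0.03, 0.25, 0.27, 0.25, 0.08, 0.08, 0.47, 0.48, None, None, None, None, None]
0.7 [0.0, 0.26, 0.29, 0.24, 0.19, 0.46, 0.47, None, None, None, None, None, None]
0.8 [0.59, 0.26, 0.26, 0.19, 0.19, 0.46, 0.46, None, None, None, None, None, None]
0.9 [0.58, 0.55, 0.51, 0.19, 0.19, 0.45, None, None, None, None, None, None, None]
1.0 [None, 0.41, 0.5, 0.47, None, None, None, None, None, None, None, None, None]
1.1 [None, None, None, 0.44, 0.44, 0.4, None, None, None, None, None, None, None]
top
-
[... 420 characters left out ...]
, 0.33, -0.91, -0.91, -0.91, -0.91]
0.4 [0.05, 0.04, 0.03, 0.08, 0.08, 0.02, 0.0, 0.43, 0.39, -0.92, -0.92, -0.92, -0.91]
0.5 [0.16, 0.21, 0.23, 0.08, 0.09, 0.08, 0.02, 0.53, None, None, None, None, None]
0.6 [0.04, 0.25, 0.27, 0.25, 0.08, 0.08, 0.6, 0.56, None, None, None, None, None]
0.7 [0.01, 0.26, 0.29, 0.25, 0.19, 0.16, 0.55, None, None, None, None, None, None]
0.8 [0.24, 0.26, 0.26, 0.23, 0.19, 0.37, 0.38, None, None, None, None, None, None]
0.9 [0.2, 0.14, 0.05, 0.17, 0.19, 0.21, None, None, None, None, None, None, None]
1.0 [None, None, 0.04, 0.0, None, None, None, None, None, None, None, None, None]
1.1 [None, None, None, None, None, -0.25, None, None, None, None, None, None, None]
```

```bash
python3 - <<'E'
from h import *
for n in("top","scene"):
    c=optics.read_camera(n); P,_=cloud(c); q=P.reshape(-1,3); q=q[~np.isnan(q[:,0])]
    L=q[(q[:,2]>0.1)&(q[:,2]<0.6)&(q[:,1]>0.12)&(q[:,0]>0.25)]
    r=np.hypot(L[:,0],L[:,1]); k=np.argsort(r)[:8]; print(n,"locker min r",L[k].round(3).tolist())
    for y0 in np.arange(0.12,0.5,0.04):
        s=L[(L[:,1]>y0)&(L[:,1]<y0+.04)]
        if len(s): print(round(y0,2),s[:,0].min().round(3))
    # housing top
    H=q[(abs(q[:,2]-0.078)<0.006)&(q[:,0]>0.45)&(q[:,0]<0.72)&(q[:,1]>-0.15)&(q[:,1]<0.12)]
    H=H[~((H[:,0]<0.62)&(H[:,1]>0.035))]
    rect=cv2.minAreaRect(H[:,:2].astype(np.float32)*1000); print("housing",len(H),rect,H[:,2].mean())
    B=cv2.boxPoints(rect); print(B.round(1).tolist())
    for x0,nm in ((0.36,"A"),(0.485,"B")):
        S=q[(q[:,2]>0.018)&(q[:,2]<0.034)&(abs(q[:,0]-x0)<0.06)&(abs(q[:,1]+0.255)<0.06)]
        rect=cv2.minAreaRect(S[:,:2].astype(np.float32)*1000)
        print(nm,len(S),rect, S[:,2].mean().round(4))
    St=q[(abs(q[:,2]-0.04)<0.005)&(abs(q[:,0]-.515)<.06)&(abs(q[:,1]+.41)<.05)]
    print("stand",cv2.minAreaRect(St[:,:2].astype(np.float32)*1000))
    Rd=q[(abs(q[:,2]-0.161)<0.006)&(abs(q[:,0]-.515)<.06)&(abs(q[:,1]+.41)<.05)]
    print("rodtop",len(Rd),cv2.minAreaRect(Rd[:,:2].astype(np.float32)*1000),Rd.mean(0))
    T=q[(abs(q[:,2]-0.079)<0.008)&(abs(q[:,0]-.575)<.05)&(abs(q[:,1]-.068)<.04)]
    T=q[(q[:,2]>0.06)&(q[:,2]<0.09)&(q[:,0]<0.625)&(q[:,1]>0.03)&(q[:,1]<0.11)]
    print("tape",len(T),cv2.minAreaRect(T[:,:2].astype(np.float32)*1000))
    Tt=T[T[:,2]>0.076]; print(" tapetop",len(Tt),cv2.minAreaRect(Tt[:,:2].astype(np.float32)*1000))
    cv2.imwrite(f"pics/crop_{n}.png",cv2.resize(c["image"][100:330,170:470] if n=="top" else c["image"][120:310,240:460],None,fx=2.6,fy=2.6,interpolation=cv2.INTER_CUBIC))
E
```

```text
top locker min r [[0.386, 0.335, 0.189], [0.388, 0.334, 0.205], [0.386, 0.336, 0.198], [0.387, 0.336, 0.185], [0.386, 0.336, 0.194], [0.386, 0.336, 0.191], [0.387, 0.336, 0.171], [0.388, 0.334, 0.191]]
0.12 0.699
0.16 0.627
0.2 0.558
0.24 0.492
0.28 0.419
0.32 0.385
housing 1951 ((598.773193359375, -40.17437744140625), (259.878662109375, 73.27410888671875), 24.348255157470703) 0.07762812758421665
[[465.29998779296875, -60.400001525878906], [495.5, -127.0999984741211], [732.2999877929688, -20.0], [702.0999755859375, 46.79999923706055]]
A 737 ((340.3816223144531, -272.5250549316406), (94.62535858154297, 83.3608627319336), 31.589344024658203) 0.0253
B 680 ((485.97747802734375, -254.9480743408203), (46.16450500488281, 83.53633880615234), 3.209477424621582) 0.0254
stand ((502.4206237792969, -418.4299621582031), (98.72123718261719, 79.2876205444336), 3.1008150577545166)
rodtop 193 ((521.1434326171875, -408.10760498046875), (27.629981994628906, 27.623395919799805), 5.721043586730957) [ 0.52047964 -0.40745911  0.15988966]
tape 455 ((578.9035034179688, 65.48573303222656), (35.316715240478516,
[... 707 characters left out ...]
(343.5435485839844, -262.256103515625), (90.65365600585938, 85.21099853515625), 2.898348569869995) 0.0245
B 405 ((484.08380126953125, -259.3024597167969), (48.23112106323242, 85.22270965576172), 2.4825668334960938) 0.0247
stand ((500.40606689453125, -417.8678894042969), (103.87946319580078, 69.43380737304688), 15.86538028717041)
rodtop 120 ((519.355224609375, -412.0680847167969), (27.469581604003906, 28.18559455871582), 6.256321907043457) [ 0.51845867 -0.41351026  0.15951166]
tape 186 ((578.4639282226562, 60.75016784667969), (38.950016021728516, 57.37184524536133), 77.62848663330078)
 tapetop 83 ((574.1522216796875, 60.1515007019043), (35.84644317626953, 45.01152801513672), 83.1749496459961)
```

View pics/crop_top.png

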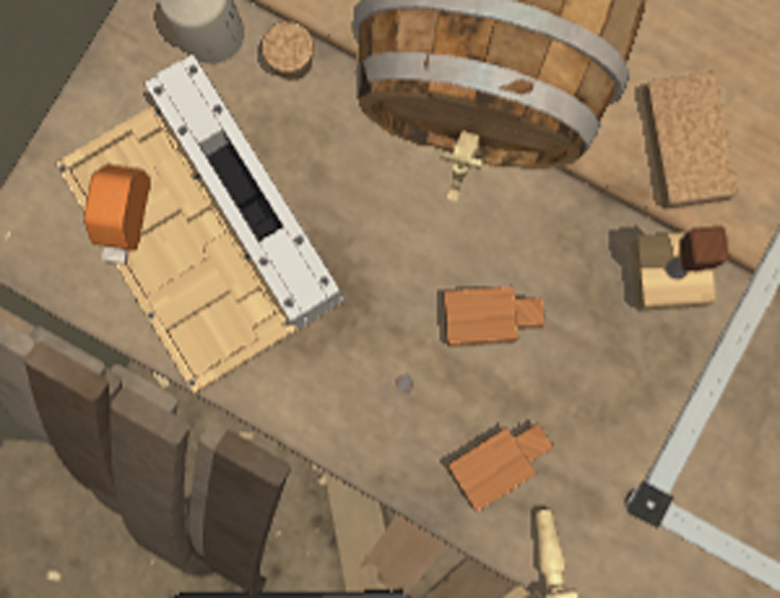

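View pics/crop_scene.png

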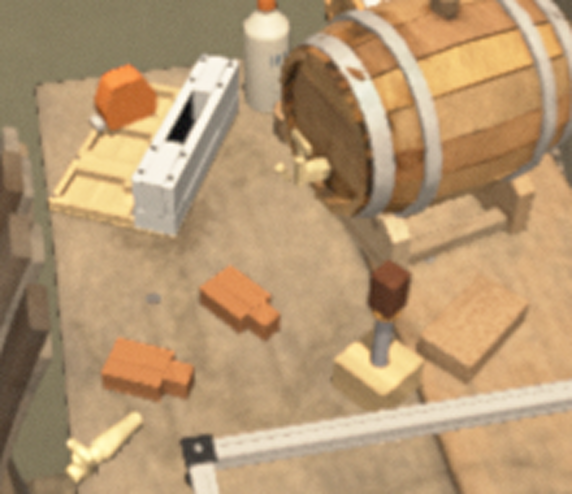

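```bash
cat > fit.py <<'E'
from h import *
from scipy.spatial import cKDTree
from scipy.optimize import minimize
def grid(x0,x1,y0,y1,s=2.):
    a,b=np.meshgrid(np.arange(x0+s/2,x1,s),np.arange(y0+s/2,y1,s)); return np.stack([a.ravel(),b.ravel()],1)
def block_t(): return np.vstack([grid(-42,18,-23,23),grid(18,42,-12,12)])
def housing_t():
    g=grid(52,100,-118,118); m=(abs(g[:,0]-76)<12)&(abs(g[:,1])<49); return g[~m]
def fit2(pts,tmpl,x0,cap=8.):
    tt=cKDTree(tmpl); 
    def cost(p):
        c,s=np.cos(p[2]),np.sin(p[2]); Rm=np.array([[c,-s],[s,c]])
        loc=(pts-p[:2])@Rm
        d1=tt.query(loc)[0]; d2=cKDTree(loc).query(tmpl)[0]
        return (np.minimum(d1,cap)**2).mean()+(np.minimum(d2,cap)**2).mean()
    best=None
    for da in (-.15,-.05,.05,.15):
        r=minimize(cost,[x0[0],x0[1],x0[2]+da],method="Nelder-Mead",options=dict(initial_simplex=np.array([[0,0,0],[8,0,0],[0,8,0],[0,0,.1]])+[x0[0],x0[1],x0[2]+da],xatol=.05,fatol=1e-3))
        if best is None or r.fun<best.fun: best=r
    return best.x,best.fun
def pts(n,zlo,zhi,cx,cy,r):
    c=optics.read_camera(n); P,_=cloud(c); q=P.reshape(-1,3)
    with np.errstate(invalid="ignore"):
        m=(q[:,2]>zlo)&(q[:,2]<zhi)&(np.hypot(q[:,0]-cx,q[:,1]-cy)<r)
    return q[m][:,:2]*1000,q[m]
def blocks(cs,a0s):
    for (x,y),a in zip(cs,a0s):
        rs=[]
        for n in("top","scene"):
            p,_=pts(n,.021,.032,x,y,.06)
            if len(p)<80: print(n,"few");continue
            r,f=fit2(p,block_t(),[x*1000,y*1000,np.radians(a)]); rs.append(r); print("block",n,r[:2].round(1),np.degrees(r[2]).round(1),round(f,2))
        m=np.mean(rs,0); print("  mean",m[:2].round(1),np.degrees(m[2]).round(1))
E
python3 - <<'E'
from fit import *
rs=[]
for n in("top","scene"):
    p,_=pts(n,.074,.082,.597,-.042,.16)
    yf=np.radians(-62)
    x0=[597-76*np.cos(yf),-42-76*np.sin(yf),yf]
    r,f=fit2(p,housing_t(),x0); print("fixture",n,r[:2].round(1),np.degrees(r[2]).round(2),round(f,2)); rs.append(r)
m=np.mean(rs,0);print(m[:2],np.degrees(m[2]))
blocks([(.36,-.258),(.485,-.254)],[-130+ -0,-90])
blocks([(.36,-.258)],[-60])
c=optics.read_camera("top");P,_=cloud(c);q=P.reshape(-1,3);q=q[~np.isnan(q[:,0])]
L=q[(q[:,2]>0.05)&(q[:,2]<0.5)&(q[:,1]>0.12)&(q[:,0]>0.4)]
A=np.c_[L[:,:2],np.ones(len(L))]; u,s,v=np.linalg.svd(L-L.mean(0)); print("locker n",v[2],v[2]@L.mean(0),s[2]/len(L)**.5)
print(R.from_euler("xyz",telemetry.get_obs()["tool_rot"],degrees=True).as_matrix().round(3))
E
```

```text
fixture top [549.4  20.6] -58.7 11.38
fixture scene [548.9  16.3] -58.75 14.03
[549.13102585  18.43857816] -58.72251611435248
block top [ 361.1 -259.7] -58.8 1.5
block scene [ 359.3 -264.3] -59.0 2.5
  mean [ 360.2 -262. ] -58.9
block top [ 485.8 -255. ] -86.5 1.53
block scene [ 484.3 -259.1] -86.1 2.82
  mean [ 485.1 -257.1] -86.3
block top [ 361.1 -259.9] -58.2 1.58
block scene [ 359.8 -263.7] -58.1 2.59
  mean [ 360.4 -261.8] -58.1Traceback (most recent call last):
  File "<stdin>", line 13, in <module>
    u, s, vh = gufunc(a, signature=signature)
               ~~~~~~^^^^^^^^^^^^^^^^^^^^^^^^
numpy._core._exceptions._ArrayMemoryError: Unable to allocate 8.11 GiB for an array with shape (32985, 32985) and data type float64
```

```bash
python3 - <<'E'
from fit import *
c=optics.read_camera("top");P,_=cloud(c);q=P.reshape(-1,3);q=q[~np.isnan(q[:,0])]
L=q[(q[:,2]>0.05)&(q[:,2]<0.5)&(q[:,1]>0.12)&(q[:,0]>0.43)]
u,s,v=np.linalg.svd(L-L.mean(0),full_matrices=False); print("locker n",v[2],v[2]@L.mean(0),s[2]/len(L)**.5)
print(R.from_euler("xyz",telemetry.get_obs()["tool_rot"],degrees=True).as_matrix().round(3))
for n,fx in(("top",(549.4,20.6,-58.7)),("scene",(548.9,16.3,-58.75))):
    c=optics.read_camera(n); im=c["image"].copy(); a=np.radians(fx[2]); Rm=np.array([[np.cos(a),-np.sin(a)],[np.sin(a),np.cos(a)]])
    S=3; im=cv2.resize(im,None,fx=S,fy=S,interpolation=cv2.INTER_CUBIC)
    def poly(pp,z,col):
        w=np.c_[(np.array(pp)@Rm.T+fx[:2])/1000,np.full(len(pp),z)]
        px=(project(c,w)+.5)*S-.5; cv2.polylines(im,[px.astype(np.int32)],True,col,1)
    poly([(52,-118),(100,-118),(100,118),(52,118)],.078,(255,0,0))
    poly([(64,-49),(88,-49),(88,49),(64,49)],.078,(0,0,255))
    for k in(-84,0,84):
        poly([(-44,k-25),(20,k-25),(20,k-14),(44,k-14),(44,k+14),(20,k+14),(20,k+25),(-44,k+25)],.018,(0,160,0))
    poly([(-52,-118),(52,-118),(52,118),(-52,118)],.018,(255,0,255))
    cr=im[330:780,540:940] if n=="top" else im[390:660,720:1050]
    cv2.imwrite(f"pics/ov_{n}.png",cv2.resize(cr,None,fx=1.3,fy=1.3))
E
```

```text
locker n [-4.99774103e-01 -8.66155566e-01 -6.17084978e-04] -0.48983071349075974 0.0009424083804259095
[[ 0.    -0.955  0.298]
 [ 0.     0.298  0.955]
 [-1.    -0.     0.   ]]
```

View pics/ov_top.png

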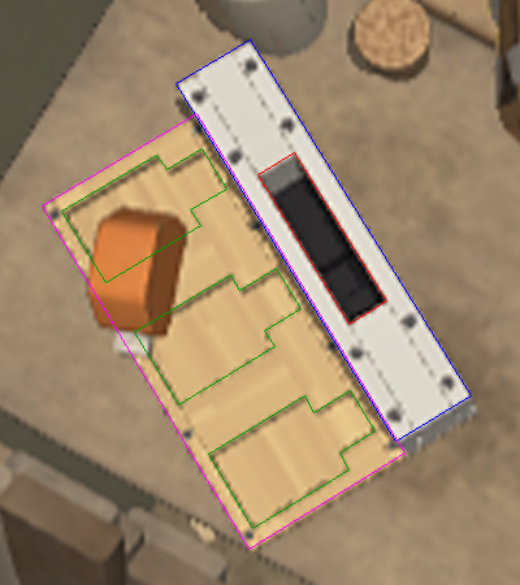

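View pics/ov_scene.png

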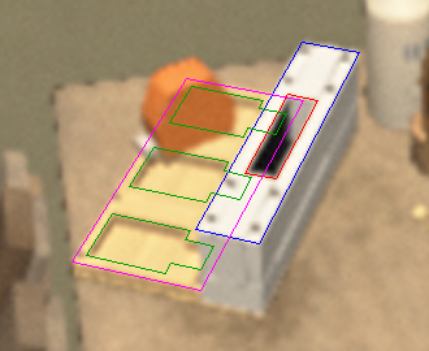

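```bash
python3 - <<'E'
from h import *
c=optics.read_camera("scene"); P,_=cloud(c)
cv2.imwrite("pics/arm.png",cv2.resize(c["image"][0:140,0:200],None,fx=4,fy=4,interpolation=cv2.INTER_CUBIC))
q=P[:110,30:110].reshape(-1,3); q=q[~np.isnan(q[:,0])]; q=q[(np.hypot(q[:,0]-.194,q[:,1]-.62)<.25)&(q[:,2]>.15)]
for z in np.arange(.2,.5,.03):
    s=q[(q[:,2]>z)&(q[:,2]<z+.03)]
    if len(s): 
        d=s[:,:2]-[.194,.62]; a=d@[.298,.955]; b=d@[-.955,.298]; print(round(z,2),len(s),"z:",a.min().round(3),a.max().round(3),"y:",b.min().round(3),b.max().round(3))
E
```

```text
0.2 35 z: -0.058 0.051 y: -0.012 0.01
0.23 79 z: -0.063 0.048 y: -0.011 0.011
0.26 53 z: -0.064 -0.049 y: -0.011 0.012
0.29 296 z: -0.101 0.087 y: -0.039 0.02
0.32 404 z: -0.102 0.096 y: -0.038 0.023
0.35 199 z: -0.058 0.012 y: -0.037 0.022
0.38 348 z: -0.06 0.012 y: -0.039 0.025
0.41 250 z: -0.045 0.005 y: -0.039 0.023
0.44 258 z: -0.041 0.002 y: -0.037 0.02
0.47 110 z: -0.046 -0.006 y: -0.035 0.012
```

View pics/arm.png

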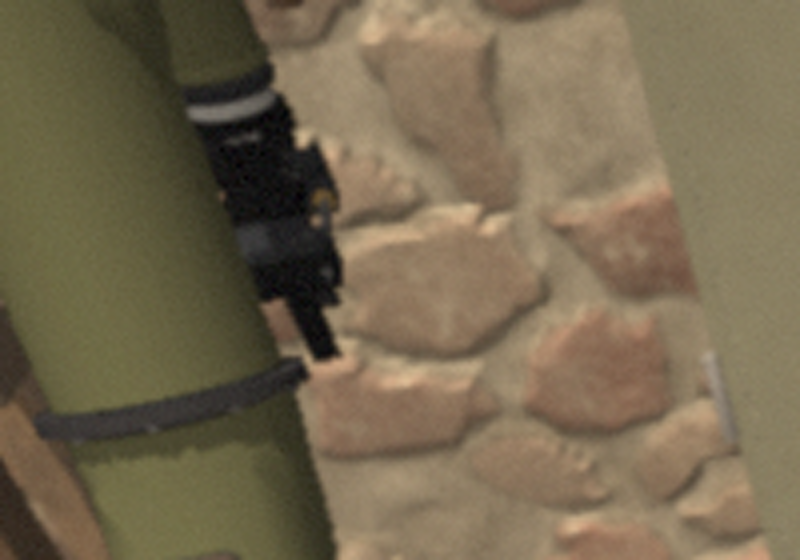

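The gripper body's long side lies along the jaws (±0.10 m), so I'll pull in and turn the jaws tangential before sweeping past the locker.

```bash
cat > plan.py <<'E'
# usage: plan.py [lin|cyl] opening x y z(mm) phi(deg) [maxstep mm]  -> prints rounded rows (not executed); 'commit' by default updates cmd.json
import sys,json,os,numpy as np
from scipy.spatial.transform import Rotation as R
def M(phi):
    c,s=np.cos(phi),np.sin(phi); return np.array([[0,-s,c],[0,c,s],[-1,0,0]])
S=json.load(open("cmd.json")) if os.path.exists("cmd.json") else [194,620,240,72.7]
mode=sys.argv[1]; op=float(sys.argv[2]); x,y,z,ph=map(float,sys.argv[3:7]); step=float(sys.argv[7]) if len(sys.argv)>7 else 38
p0=np.array(S[:3]); a0=np.radians(S[3]); p1=np.array([x,y,z]); a1=np.radians(ph)
out=[]; N=400; path=[]
for t in np.linspace(0,1,N+1):
    if mode=="lin": p=p0+t*(p1-p0)
    else:
        r0,r1=np.hypot(*p0[:2]),np.hypot(*p1[:2]); t0,t1=np.arctan2(p0[1],p0[0]),np.arctan2(p1[1],p1[0])
        r=r0+t*(r1-r0); th=t0+t*(t1-t0); p=np.array([r*np.cos(th),r*np.sin(th),p0[2]+t*(p1[2]-p0[2])])
    path.append((p,a0+t*(a1-a0)))
L=sum(np.linalg.norm(path[i+1][0]-path[i][0]) for i in range(N))
n=max(1,int(np.ceil(max(L/step,abs(np.degrees(a1-a0))/6.5))))
k=0
while k<n:
    m=min(10,n-k); base=path[int(round(k*N/n))] if k==0 else last
    b0,ba=base; rows=[]
    for i in range(k+1,k+m+1):
        p,a=path[int(round(i*N/n))]; s=(M(ba).T@(p-b0)).round(0).astype(int); w=round(float(ba-a),3)
        rows.append([int(op) if op==int(op) else op,[int(v) for v in s],[w,0,0]])
        last=(b0+M(ba)@s,ba-w)
    print(json.dumps(rows).replace(" ","")); k+=m
b,a=last; json.dump([*b,float(np.degrees(a))],open("cmd.json","w")); print("cmd end",b.round(1),np.degrees(a).round(2))
E
python3 plan.py cyl 60 130 415 270 162
```

```text
[[60,[-2,0,-16],[-0.113,0,0]],[60,[-4,0,-31],[-0.222,0,0]],[60,[-6,0,-46],[-0.335,0,0]],[60,[-9,0,-61],[-0.444,0,0]],[60,[-11,0,-77],[-0.557,0,0]],[60,[-13,0,-92],[-0.666,0,0]],[60,[-15,0,-107],[-0.779,0,0]],[60,[-17,0,-123],[-0.892,0,0]],[60,[-19,0,-138],[-1.001,0,0]],[60,[-21,0,-154],[-1.114,0,0]]]
[[60,[-3,13,-6],[-0.109,0,0]],[60,[-5,27,-13],[-0.222,0,0]],[60,[-7,41,-20],[-0.332,0,0]],[60,[-9,55,-27],[-0.445,0,0]]]
cmd end [130.  414.5 270. ] 162.02
```

```bash
python3 -m pendant '[[60,[-2,0,-16],[-0.113,0,0]],[60,[-4,0,-31],[-0.222,0,0]],[60,[-6,0,-46],[-0.335,0,0]],[60,[-9,0,-61],[-0.444,0,0]],[60,[-11,0,-77],[-0.557,0,0]],[60,[-13,0,-92],[-0.666,0,0]],[60,[-15,0,-107],[-0.779,0,0]],[60,[-17,0,-123],[-0.892,0,0]],[60,[-19,0,-138],[-1.001,0,0]],[60,[-21,0,-154],[-1.114,0,0]]]' 25
python3 -m pendant '[[60,[-3,13,-6],[-0.109,0,0]],[60,[-5,27,-13],[-0.222,0,0]],[60,[-7,41,-20],[-0.332,0,0]],[60,[-9,55,-27],[-0.445,0,0]]]'
python3 plan.py cyl 60 435 0 270 90
python3 -c "
from h import *; print(telemetry.get_obs()['qpos'].round(1))"
```

```text
time_s: 4.13
tool_pos: [0.1477, 0.4728, 0.2608]
tool_rot: [-71.6, 90.0, 65.2]
force: [-0.5, -0.5, 0.3]
grip_width: 0.0602
time_s: 4.47
tool_pos: [0.1294, 0.4142, 0.2698]
tool_rot: [-96.6, 90.0, 65.7]
force: [0.3, -0.4, 0.5]
grip_width: 0.0599
[[60,[0,1,-37],[0.085,0,0]],[60,[0,5,-73],[0.167,0,0]],[60,[0,13,-109],[0.251,0,0]],[60,[0,23,-145],[0.336,0,0]],[60,[0,36,-178],[0.418,0,0]],[60,[0,52,-211],[0.503,0,0]],[60,[0,71,-243],[0.588,0,0]],[60,[0,92,-272],[0.669,0,0]],[60,[0,116,-301],[0.754,0,0]],[60,[0,143,-327],[0.839,0,0]]]
[[60,[0,1,-36],[0.082,0,0]],[60,[0,6,-72],[0.167,0,0]],[60,[0,13,-109],[0.251,0,0]],[60,[0,24,-143],[0.333,0,0]],[60,[0,37,-178],[0.418,0,0]]]
cmd end [ 4.353e+02 -2.000e-01  2.700e+02] 90.0
[-66.6  -8.6  -8.6 108.7  -1.3  79.8  87.5]
```

```bash
python3 -m pendant '[[60,[0,1,-37],[0.085,0,0]],[60,[0,5,-73],[0.167,0,0]],[60,[0,13,-109],[0.251,0,0]],[60,[0,23,-145],[0.336,0,0]],[60,[0,36,-178],[0.418,0,0]],[60,[0,52,-211],[0.503,0,0]],[60,[0,71,-243],[0.588,0,0]],[60,[0,92,-272],[0.669,0,0]],[60,[0,116,-301],[0.754,0,0]],[60,[0,143,-327],[0.839,0,0]]]'
python3 -m pendant '[[60,[0,1,-36],[0.082,0,0]],[60,[0,6,-72],[0.167,0,0]],[60,[0,13,-109],[0.251,0,0]],[60,[0,24,-143],[0.333,0,0]],[60,[0,37,-178],[0.418,0,0]],[60,[0,37,-178],[0.418,0,0]]]'
python3 - <<'E'
from fit import *
print(telemetry.get_obs()["qpos"].round(1),telemetry.get_obs()["tool_pos"])
for n in("top","scene"):
    c=optics.read_camera(n); cv2.imwrite(f"pics/{n}1.png",c["image"])
E
```

```text
time_s: 5.3
tool_pos: [0.3975, 0.1763, 0.2698]
tool_rot: [-84.6, 89.9, 29.1]
force: [0.8, -0.3, -1.1]
grip_width: 0.0598
time_s: 5.8
tool_pos: [0.435, -0.008, 0.2702]
tool_rot: [-138.5, 89.9, -49.4]
force: [1.0, -0.3, 1.2]
grip_width: 0.0601
[-33.2 -11.3  26.9 109.7   5.3  80.4  81.5] [ 0.4349523  -0.00798263  0.27017704]
```

View pics/top1.png

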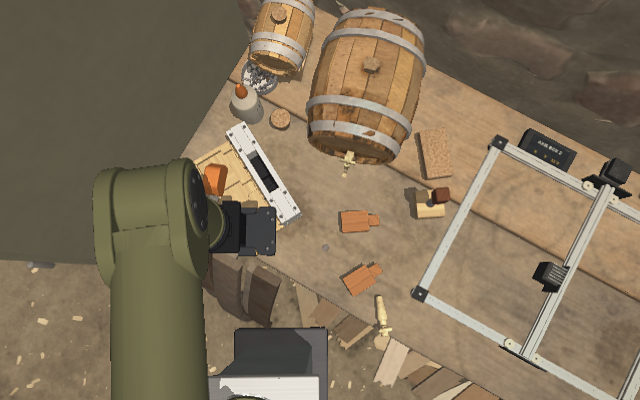

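View pics/scene1.png

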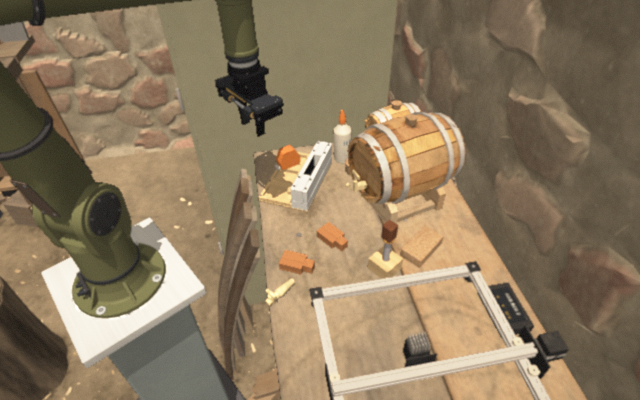

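```bash
cat > st.py <<'E'
from h import *
o=telemetry.get_obs(); m=R.from_euler("xyz",o["tool_rot"],degrees=True).as_matrix()
print("t",round(o["time_s"],2),"p",(o["tool_pos"]*1000).round(1),"phi",np.degrees(np.arctan2(m[1,2],m[0,2])).round(2),"tilt",np.degrees(np.arccos(-m[2,0])).round(2),"q",o["qpos"].round(1),"F",o["force"].round(1),"w",round(o["grip_width"]*1000,1))
E
python3 st.py; python3 -c "
from h import *
for a in ([-96.6,90,65.7],[-84.6,89.9,29.1]):
    m=R.from_euler('xyz',a,degrees=True).as_matrix(); print(np.degrees(np.arctan2(m[1,2],m[0,2])))"
```

```text
t 5.9 p [434.7  -1.2 269.9] phi 89.77 tilt 0.09 q [-33.4 -11.3  26.4 109.8   5.   80.3  81.5] F [-0.3  0.6  0.3] w 59.8
162.3
113.70000817605028
```

```bash
python3 - <<'E'
from h import *
for n in("top","scene"):
    c=optics.read_camera(n); P,_=cloud(c); q=P.reshape(-1,3); q=q[~np.isnan(q[:,0])]
    A=q[(q[:,2]>.12)&(q[:,1]>-.2)&(q[:,1]<.5)&(q[:,0]<.7)&(q[:,0]>.1)]; d=.4998*A[:,0]+.866*A[:,1]
    A=A[d<.45]; d=d[d<.45]
    k=np.argsort(-d)[:5]; print(n,A[k].round(3).tolist(),d[k].round(3), "top",A[:,2].max())
    T=q[(q[:,2]>0.05)&(q[:,2]<0.09)&(q[:,0]<0.625)&(q[:,0]>.53)&(q[:,1]>0.03)&(q[:,1]<0.11)]
    print(len(T),np.percentile(T,[1,99],axis=0).round(3).tolist(),cv2.minAreaRect(T[:,:2].astype(np.float32)*1000))
E
python3 plan.py lin 66 577 63 170 81
```

```text
top [[0.47, 0.046, 0.634], [0.468, 0.045, 0.64], [0.466, 0.045, 0.643], [0.469, 0.043, 0.638], [0.463, 0.045, 0.647]] [0.274 0.273 0.272 0.272 0.271] top 0.6938998255213541
540 [[0.546, 0.044, 0.051], [0.612, 0.084, 0.084]] ((579.2837524414062, 64.60742950439453), (34.809513092041016, 68.41747283935547), 79.04683685302734)
scene [[0.439, 0.093, 0.364], [0.436, 0.091, 0.366], [0.431, 0.094, 0.364], [0.439, 0.087, 0.364], [0.434, 0.089, 0.365]] [0.3   0.297 0.296 0.294 0.294] top 0.6681031161329054
254 [[0.545, 0.04, 0.05], [0.603, 0.081, 0.082]] ((576.7392578125, 60.93534469604492), (39.06816864013672, 68.07011413574219), 81.81283569335938)
[[66,[20,-28,13],[0.031,0,0]],[66,[40,-57,25],[0.063,0,0]],[66,[60,-85,38],[0.094,0,0]],[66,[80,-113,51],[0.126,0,0]],[66,[100,-142,63],[0.157,0,0]]]
cmd end [577.3  62.9 170. ] 81.01
```

Plenty of clearance from the locker. Moving over the tape and down.

```bash
python3 -m pendant '[[66,[20,-28,13],[0.031,0,0]],[66,[40,-57,25],[0.063,0,0]],[66,[60,-85,38],[0.094,0,0]],[66,[80,-113,51],[0.126,0,0]],[66,[100,-142,63],[0.157,0,0]],[66,[100,-142,63],[0.157,0,0]]]'
python3 -m pendant '[[66,[30,0,0],[0,0,0]],[66,[60,0,0],[0,0,0]],[66,[85,0,0],[0,0,0]],[66,[108,0,0],[0,0,0]],[66,[108,0,0],[0,0,0]],[66,[108,0,0],[0,0,0]]]'
python3 st.py
python3 -m pendant '[[20,[0,0,0],[0,0,0]],[20,[0,0,0],[0,0,0]],[20,[0,0,0],[0,0,0]],[20,[0,0,0],[0,0,0]],[20,[0,0,0],[0,0,0]],[20,[0,0,0],[0,0,0]]]' 30
python3 st.py
```

```text
time_s: 6.5
tool_pos: [0.5772, 0.0686, 0.1618]
tool_rot: [123.1, 89.5, -155.5]
force: [-1.7, 0.4, -1.6]
grip_width: 0.0663
time_s: 7.0
tool_pos: [0.5754, 0.0643, 0.0609]
tool_rot: [102.4, 89.8, -176.5]
force: [0.2, -0.4, 1.4]
grip_width: 0.0662
t 7.0 p [575.4  64.3  60.9] phi 81.1 tilt 0.16 q [-31.8  20.   26.9 105.3 -10.6  57.3  80.5] F [ 0.2 -0.4  1.4] w 66.2
time_s: 7.5
tool_pos: [0.577, 0.0632, 0.0621]
tool_rot: [-50.6, 89.9, 30.3]
force: [0.5, 0.2, 0.6]
grip_width: 0.0339
t 7.5 p [577.   63.2  62.1] phi 80.96 tilt 0.07 q [-31.7  19.9  27.  105.2 -10.6  57.3  80.6] F [0.5 0.2 0.6] w 33.9
```

```bash
python3 -c "
import json;json.dump([577.3,62.9,62,81.0],open('cmd.json','w'))"
python3 -m pendant '[[20,[-30,0,0],[0,0,0]],[20,[-60,0,0],[0,0,0]],[20,[-95,0,0],[0,0,0]],[20,[-128,0,0],[0,0,0]],[20,[-128,0,0],[0,0,0]]]' 35
python3 -c "
import json;json.dump([577.3,62.9,190,81.0],open('cmd.json','w'))"
python3 st.py
python3 - <<'E'
from h import *
for n in("top","scene"):
    c=optics.read_camera(n); P,_=cloud(c); cv2.imwrite(f"pics/{n}2.png",c["image"])
    for m in models.masks_of(n,"tape_measure")[:2]:
        q=P[m["pixels"]]; q=q[~np.isnan(q[:,0])]; print(n,m["confidence"],len(q),np.percentile(q,[2,50,98],axis=0).round(3).tolist())
E
python3 plan.py cyl 20 462 -120 190 40 36; python3 plan.py cyl 20 432 -335 190 0 36
```

```text
time_s: 7.92
tool_pos: [0.5805, 0.063, 0.1966]
tool_rot: [-66.4, 89.4, 14.6]
force: [1.6, -0.2, -1.8]
grip_width: 0.0336
t 7.92 p [580.5  63.  196.6] phi 80.94 tilt 0.65 q [-33.8  11.9  28.6  97.8  -6.1  71.2  77.2] F [ 1.6 -0.2 -1.8] w 33.6
top 0.61 188 [[0.537, 0.036, 0.018], [0.549, 0.068, 0.178], [0.574, 0.091, 0.264]]
scene 0.61 410 [[0.536, 0.034, 0.059], [0.561, 0.048, 0.172], [0.681, 0.167, 0.209]]
scene 0.34 3033 [[0.439, -0.124, 0.001], [0.545, -0.025, 0.019], [0.68, 0.101, 0.08]]
[[20,[0,7,-32],[0.102,0,0]],[20,[0,16,-63],[0.204,0,0]],[20,[0,27,-93],[0.306,0,0]],[20,[0,40,-122],[0.41,0,0]],[20,[0,54,-149],[0.512,0,0]],[20,[0,69,-175],[0.614,0,0]],[20,[0,85,-199],[0.716,0,0]]]
cmd end [ 462.2 -120.4  190. ] 39.98
[[20,[0,-24,-18],[0.099,0,0]],[20,[0,-47,-37],[0.199,0,0]],[20,[0,-69,-58],[0.298,0,0]],[20,[0,-90,-82],[0.399,0,0]],[20,[0,-110,-107],[0.499,0,0]],[20,[0,-128,-133],[0.598,0,0]],[20,[0,-145,-161],[0.698,0,0]]]
cmd end [ 432.  -334.9  190. ] -0.02
```

View pics/scene2.png

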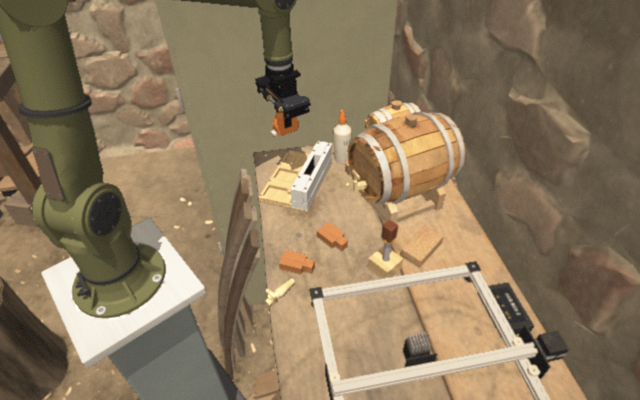

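The tape is held in the jaws at scene (287,127). Carrying it round the near side of the cask.

```bash
python3 -m pendant '[[20,[0,7,-32],[0.102,0,0]],[20,[0,16,-63],[0.204,0,0]],[20,[0,27,-93],[0.306,0,0]],[20,[0,40,-122],[0.41,0,0]],[20,[0,54,-149],[0.512,0,0]],[20,[0,69,-175],[0.614,0,0]],[20,[0,85,-199],[0.716,0,0]]]'
python3 -m pendant '[[20,[0,-24,-18],[0.099,0,0]],[20,[0,-47,-37],[0.199,0,0]],[20,[0,-69,-58],[0.298,0,0]],[20,[0,-90,-82],[0.399,0,0]],[20,[0,-110,-107],[0.499,0,0]],[20,[0,-128,-133],[0.598,0,0]],[20,[0,-145,-161],[0.698,0,0]],[20,[0,-145,-161],[0.698,0,0]]]'
python3 st.py
python3 - <<'E'
from h import *
for n in("top","scene"):
    c=optics.read_camera(n); P,_=cloud(c); cv2.imwrite(f"pics/{n}3.png",c["image"])
    for m in models.masks_of(n,"tape_measure")[:1]:
        q=P[m["pixels"]]; q=q[~np.isnan(q[:,0])]; print(n,m["confidence"],len(q),np.percentile(q,[2,50,98],axis=0).round(3).tolist())
E
```

```text
time_s: 8.7
tool_pos: [0.4591, -0.1215, 0.1875]
tool_rot: [147.2, 89.8, -173.2]
force: [0.2, 0.4, -2.1]
grip_width: 0.0338
time_s: 9.37
tool_pos: [0.4259, -0.3416, 0.1883]
tool_rot: [-135.4, 89.6, -136.2]
force: [-0.6, -1.3, -1.5]
grip_width: 0.0334
t 9.37 p [ 425.9 -341.6  188.3] phi -0.84 tilt 0.38 q [-11.6  10.2  52.7 103.5  -8.2  70.5  42.6] F [-0.6 -1.3 -1.5] w 33.4
top 0.43 47 [[0.422, -0.311, 0.138], [0.431, -0.303, 0.154], [0.438, -0.298, 0.157]]
scene 0.82 485 [[0.411, -0.375, 0.146], [0.418, -0.363, 0.181], [0.442, -0.311, 0.206]]
```

View pics/scene3.png

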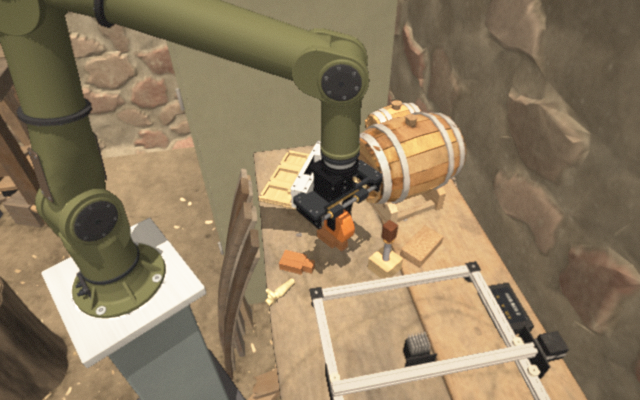

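```bash
python3 -m pendant '[[20,[35,0,0],[0,0,0]],[20,[70,0,0],[0,0,0]],[20,[105,0,0],[0,0,0]],[20,[130,0,0],[0,0,0]],[20,[142,0,0],[0,0,0]],[20,[145,0,0],[0,0,0]],[20,[145,0,0],[0,0,0]],[20,[145,0,0],[0,0,0]]]'
python3 st.py
python3 -m pendant '[[50,[0,0,0],[0,0,0]],[50,[0,0,0],[0,0,0]],[50,[0,0,0],[0,0,0]],[50,[0,0,0],[0,0,0]],[50,[-30,0,0],[0,0,0]],[50,[-65,0,0],[0,0,0]],[50,[-100,0,0],[0,0,0]],[50,[-135,0,0],[0,0,0]],[50,[-155,0,0],[0,0,0]],[50,[-155,0,0],[0,0,0]]]'
python3 -c "
import json;json.dump([432,-334.9,200,0],open('cmd.json','w'))"
python3 st.py; python3 - <<'E'
from fit import *
for n in("top","scene"):
    c=optics.read_camera(n); cv2.imwrite(f"pics/{n}4.png",c["image"])
blocks([(.36,-.262),(.485,-.257)],[-58,-86])
E
```

```text
time_s: 10.23
tool_pos: [0.4321, -0.3342, 0.0449]
tool_rot: [-10.5, 89.9, -10.4]
force: [-0.8, -0.3, -2.6]
grip_width: 0.0337
t 10.23 p [ 432.1 -334.2   44.9] phi 0.05 tilt 0.05 q [ -6.   21.6  47.8 111.2 -19.3  55.4  51.1] F [-0.8 -0.3 -2.6] w 33.7
time_s: 11.07
tool_pos: [0.4334, -0.3368, 0.2047]
tool_rot: [-19.9, 89.5, -20.0]
force: [0.5, -0.4, -0.2]
grip_width: 0.0499
t 11.07 p [ 433.4 -336.8  204.7] phi -0.07 tilt 0.53 q [-12.9   9.1  53.2 102.4  -7.9  71.8  42.3] F [ 0.5 -0.4 -0.2] w 49.9
block top [ 368.2 -245. ] -47.9 26.76
block scene [ 359.4 -264.4] -58.6 2.45
  mean [ 363.8 -254.7] -53.2
block top [ 485.8 -254.9] -87.2 1.72
block scene [ 482.7 -260.5] -82.5 5.31
  mean [ 484.3 -257.7] -84.8
```

View pics/scene4.png

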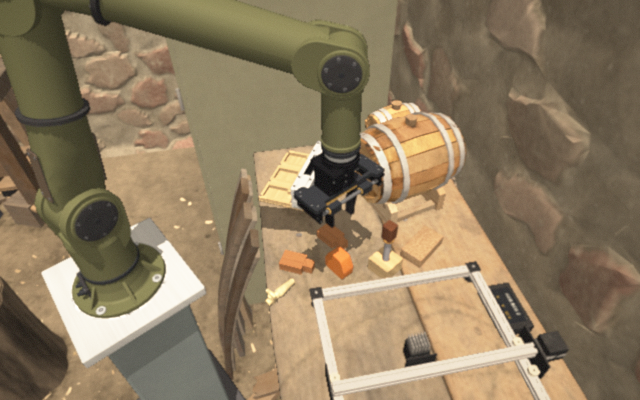

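View pics/top4.png

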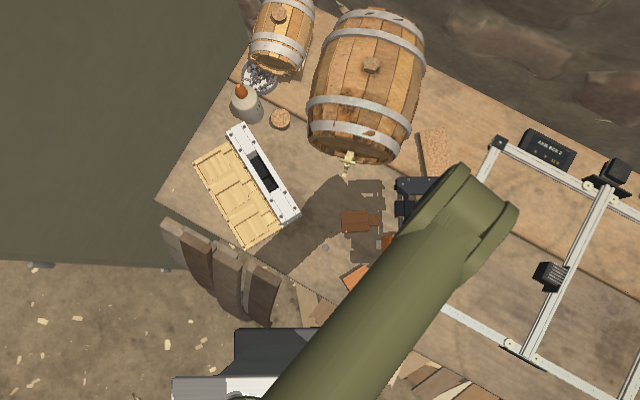

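The tape stands upright on the bench at scene (340,262). Block B lies close to the cask tap, so I'll check the tap's true extent before descending there.

```bash
python3 plan.py lin 70 440 -150 220 20 36; cp cmd.json cmd_next.json; python3 - <<'E'
from h import *
for n in("top","scene"):
    c=optics.read_camera(n); P,_=cloud(c); q=P.reshape(-1,3); q=q[~np.isnan(q[:,0])]
    s=q[(abs(q[:,1]+.255)<.08)&(q[:,0]>.53)&(q[:,0]<.64)&(q[:,2]>.03)&(q[:,2]<.3)]
    for y in np.arange(-.335,-.17,.015):
        print(n,round(y,3),[ (lambda w: (w[:,0].min().round(3) if len(w) else None))(s[(s[:,1]>y)&(s[:,1]<y+.015)&(s[:,2]>z)&(s[:,2]<z+.03)]) for z in (.04,.07,.1,.13,.16,.19,.22)])
E
```

```text
[[70,[-3,31,1],[-0.058,0,0]],[70,[-7,61,3],[-0.116,0,0]],[70,[-10,92,4],[-0.175,0,0]],[70,[-13,123,5],[-0.233,0,0]],[70,[-17,154,7],[-0.291,0,0]],[70,[-20,185,8],[-0.349,0,0]]]
cmd end [ 440.  -149.9  220. ] 20.0
top -0.335 [None, None, None, np.float64(0.598), np.float64(0.601), np.float64(0.617), None]
top -0.32 [None, None, np.float64(0.591), np.float64(0.589), np.float64(0.59), np.float64(0.593), np.float64(0.626)]
top -0.305 [None, np.float64(0.595), np.float64(0.592), np.float64(0.592), np.float64(0.591), np.float64(0.592), np.float64(0.603)]
top -0.29 [None, np.float64(0.596), np.float64(0.596), np.float64(0.606), np.float64(0.605), np.float64(0.595), np.float64(0.598)]
top -0.275 [None, np.float64(0.598), np.float64(0.61), np.float64(0.61), np.float64(0.609), np.float64(0.599), np.float64(0.599)]
top -0.26 [None, np.float64(0.603), np.float64(0.613), np.float64(0.613), np.float64(0.614), np.float64(0.616), np.float64(0.603)]
top -0.245 [None, np.float64(0.607), np.float64(0.594), np.float64(0.585), np.float64(0.586), np.float64(0.618), np.float64(0.606)]
top -0.23 [np.float64
[... 1125 characters left out ...]
float64(0.599), np.float64(0.609), None, None, np.float64(0.6), np.float64(0.599)]
scene -0.26 [None, np.float64(0.602), np.float64(0.613), None, None, np.float64(0.614), np.float64(0.602)]
scene -0.245 [None, np.float64(0.605), None, np.float64(0.588), None, np.float64(0.617), np.float64(0.607)]
scene -0.23 [None, None, None, np.float64(0.586), np.float64(0.623), np.float64(0.621), np.float64(0.611)]
scene -0.215 [None, None, None, None, np.float64(0.627), np.float64(0.625), np.float64(0.617)]
scene -0.2 [None, None, None, None, np.float64(0.63), np.float64(0.63), np.float64(0.63)]
scene -0.185 [None, None, None, None, None, None, None]
scene -0.17 [None, None, None, None, None, None, None]
```

The tap sticks out to about x = 0.564 and would hit the gripper body over block B. I'll move the tape a little further back to make room, then hook B towards the robot.

```bash
python3 -m pendant '[[55,[40,0,0],[0,0,0]],[55,[80,0,0],[0,0,0]],[55,[120,0,0],[0,0,0]],[55,[148,0,0],[0,0,0]],[55,[150,0,0],[0,0,0]],[55,[150,0,0],[0,0,0]]]'
python3 -m pendant '[[20,[0,0,0],[0,0,0]],[20,[0,0,0],[0,0,0]],[20,[0,0,0],[0,0,0]],[20,[0,0,0],[0,0,0]],[20,[-30,0,0],[0,0,0]],[20,[-60,0,0],[0,0,0]],[20,[-90,0,0],[0,0,0]],[20,[-90,0,0],[0,0,0]]]'
python3 st.py
python3 -c "
import json;json.dump([432,-334.9,140,0],open('cmd.json','w'))"
python3 plan.py lin 20 430 -365 140 -90; python3 plan.py lin 20 430 -365 51 -90
```

```text
time_s: 11.97
tool_pos: [0.4296, -0.3343, 0.048]
tool_rot: [166.7, 89.7, 166.6]
force: [0.2, -0.4, 1.2]
grip_width: 0.0546
time_s: 12.63
tool_pos: [0.4339, -0.3373, 0.1455]
tool_rot: [-21.9, 89.4, -22.0]
force: [1.3, -1.0, -2.2]
grip_width: 0.0338
t 12.63 p [ 433.9 -337.3  145.5] phi -0.08 tilt 0.59 q [-11.4  13.4  52.8 106.4 -11.9  65.4  45.5] F [ 1.3 -1.  -2.2] w 33.8
[[20,[0,-2,0],[0.114,0,0]],[20,[0,-4,0],[0.224,0,0]],[20,[0,-6,0],[0.338,0,0]],[20,[0,-9,-1],[0.448,0,0]],[20,[0,-11,-1],[0.562,0,0]],[20,[0,-13,-1],[0.672,0,0]],[20,[0,-15,-1],[0.785,0,0]],[20,[0,-17,-1],[0.899,0,0]],[20,[0,-19,-1],[1.009,0,0]],[20,[0,-22,-1],[1.123,0,0]]]
[[20,[0,-1,1],[0.11,0,0]],[20,[0,-2,3],[0.224,0,0]],[20,[0,-3,5],[0.334,0,0]],[20,[0,-4,7],[0.448,0,0]]]
cmd end [ 430.4 -364.9  140. ] -90.01
[[20,[30,0,0],[-0.0,0,0]],[20,[59,0,0],[-0.0,0,0]],[20,[89,0,0],[-0.0,0,0]]]
cmd end [ 430.4 -364.9   51. ] -90.01
```

```bash
python3 -m pendant '[[20,[0,-2,0],[0.114,0,0]],[20,[0,-4,0],[0.224,0,0]],[20,[0,-6,0],[0.338,0,0]],[20,[0,-9,-1],[0.448,0,0]],[20,[0,-11,-1],[0.562,0,0]],[20,[0,-13,-1],[0.672,0,0]],[20,[0,-15,-1],[0.785,0,0]],[20,[0,-17,-1],[0.899,0,0]],[20,[0,-19,-1],[1.009,0,0]],[20,[0,-22,-1],[1.123,0,0]]]'
python3 -m pendant '[[20,[0,-1,1],[0.11,0,0]],[20,[0,-2,3],[0.224,0,0]],[20,[0,-3,5],[0.334,0,0]],[20,[0,-4,7],[0.448,0,0]],[20,[0,-4,7],[0.448,0,0]]]'
python3 -m pendant '[[20,[30,0,0],[0,0,0]],[20,[59,0,0],[0,0,0]],[20,[82,0,0],[0,0,0]],[20,[89,0,0],[0,0,0]],[20,[89,0,0],[0,0,0]],[20,[89,0,0],[0,0,0]]]'
python3 st.py
python3 -m pendant '[[50,[0,0,0],[0,0,0]],[50,[0,0,0],[0,0,0]],[50,[0,0,0],[0,0,0]],[50,[-30,0,0],[0,0,0]],[50,[-65,0,0],[0,0,0]],[50,[-100,0,0],[0,0,0]],[50,[-135,0,0],[0,0,0]],[0,[-149,0,0],[0,0,0]]]'
python3 -c "
import json;json.dump([430.4,-364.9,200,-90],open('cmd.json','w'))"
python3 plan.py lin 0 400 -180 230 -90; 
python3 st.py
```

```text
time_s: 13.47
tool_pos: [0.43, -0.3561, 0.1391]
tool_rot: [152.4, 89.9, 87.7]
force: [-0.2, -0.2, -3.0]
grip_width: 0.0338
time_s: 13.88
tool_pos: [0.4292, -0.3648, 0.1391]
tool_rot: [-101.3, 90.0, 168.5]
force: [0.9, -0.1, -2.2]
grip_width: 0.0337
time_s: 14.38
tool_pos: [0.4297, -0.3648, 0.0508]
tool_rot: [135.0, 90.0, 45.1]
force: [-0.4, 0.7, 0.6]
grip_width: 0.0338
t 14.38 p [ 429.7 -364.8   50.8] phi -89.92 tilt 0.03 q [-12.   29.4  61.1 108.8 -29.9  59.7 -28.1] F [-0.4  0.7  0.6] w 33.8
time_s: 15.05
tool_pos: [0.4307, -0.3667, 0.2041]
tool_rot: [61.2, 89.6, -28.9]
force: [0.9, -1.1, 0.6]
grip_width: 0.0473
[[0,[-6,-6,-37],[0.0,0,0]],[0,[-12,-12,-74],[0.0,0,0]],[0,[-18,-18,-111],[0.0,0,0]],[0,[-24,-24,-148],[0.0,0,0]],[0,[-30,-30,-185],[0.0,0,0]]]
cmd end [ 400.4 -179.9  230. ] -90.0
t 15.05 p [ 430.7 -366.7  204.1] phi -90.07 tilt 0.37 q [-19.6  17.3  68.2 100.3 -16.9  73.5 -37.6] F [ 0.9 -1.1  0.6] w 47.3
```

```bash
python3 -m pendant '[[0,[-6,-6,-37],[0.0,0,0]],[0,[-12,-12,-74],[0.0,0,0]],[0,[-18,-18,-111],[0.0,0,0]],[0,[-24,-24,-148],[0.0,0,0]],[0,[-30,-30,-185],[0.0,0,0]],[0,[-30,-30,-185],[0.0,0,0]]]'
python3 st.py; python3 - <<'E'
from fit import *
for n in("top","scene"):
    c=optics.read_camera(n); cv2.imwrite(f"pics/{n}5.png",c["image"]); P,_=cloud(c)
    for m in models.masks_of(n,"tape_measure")[:1]:
        q=P[m["pixels"]]; q=q[~np.isnan(q[:,0])]; print(n,m["confidence"],len(q),np.percentile(q,[2,50,98],axis=0).round(3).tolist())
blocks([(.36,-.262),(.485,-.257)],[-58,-86])
E
```

```text
time_s: 15.55
tool_pos: [0.4009, -0.1694, 0.2308]
tool_rot: [145.0, 89.6, 55.9]
force: [1.2, 0.9, -0.8]
grip_width: 0.0111
t 15.55 p [ 400.9 -169.4  230.8] phi -89.07 tilt 0.39 q [-37.5 -16.2  49.4 113.8  12.2  77.  -81. ] F [ 1.2  0.9 -0.8] w 11.1
top 0.8 680 [[0.394, -0.38, -0.0], [0.429, -0.36, 0.054], [0.472, -0.346, 0.065]]
scene 0.6 618 [[0.392, -0.385, 0.005], [0.416, -0.378, 0.046], [0.455, -0.352, 0.063]]
block top [ 357.5 -280. ] -57.5 44.7
block scene [ 359.2 -264. ] -58.2 2.49
  mean [ 358.4 -272. ] -57.9
top few
block scene [ 484.4 -258.9] -86.4 2.89
  mean [ 484.4 -258.9] -86.4
```

View pics/scene5.png

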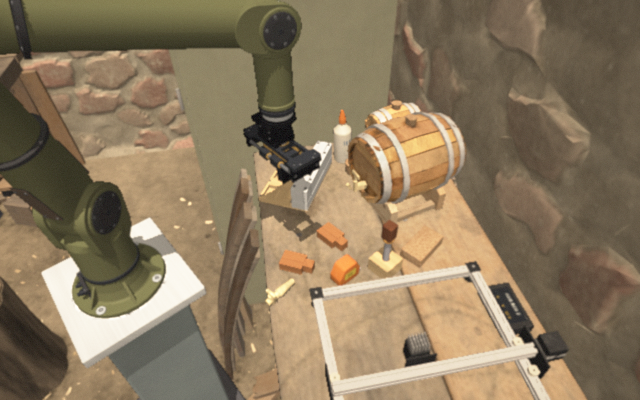

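View pics/top5.png

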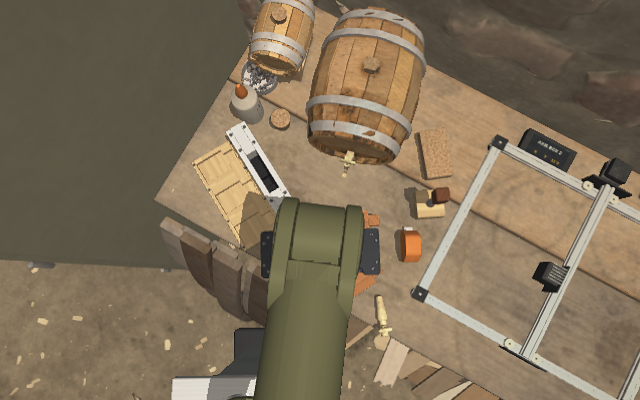

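Tape is fine at scene (344,268). The jaw position puts its y at −365 mm; the two cameras give −363 and −368, so their mean is right. Next I'll hook block B towards the robot with tilted, closed fingers.

```bash
python3 -m pendant '[[0,[6,26,14],[0,0,0.07]],[0,[12,52,29],[0,0,0.14]],[0,[18,78,43],[0,0,0.21]],[0,[24,102,58],[0,0,0.28]],[0,[30,126,72],[0,0,0.35]],[0,[70,126,72],[0,0,0.35]],[0,[110,126,72],[0,0,0.35]],[0,[130,126,72],[0,0,0.35]],[0,[130,126,72],[0,0,0.35]]]'
python3 st.py
python3 - <<'E'
from h import *
c=optics.read_camera("scene"); cv2.imwrite(f"pics/s6.png",cv2.resize(c["image"][100:300,220:480],None,fx=3,fy=3,interpolation=cv2.INTER_CUBIC))
E
```

```text
time_s: 16.7
tool_pos: [0.5209, -0.2517, 0.0932]
tool_rot: [89.8, 70.7, -0.3]
force: [-1.0, 0.9, -0.1]
grip_width: 0.0003
t 16.7 p [ 520.9 -251.7   93.2] phi -90.19 tilt 19.33 q [-32.6  11.7  66.8 119.7 -31.3  42.9 -37.1] F [-1.   0.9 -0.1] w 0.3
```

View pics/s6.png

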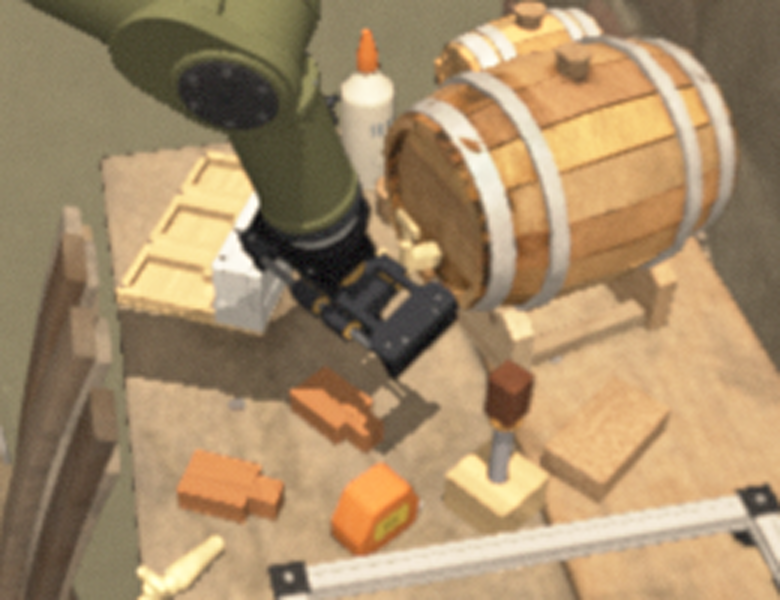

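```bash
python3 st.py; python3 -m pendant '[[0,[24,-9,0],[0,0,0]],[0,[48,-17,0],[0,0,0]],[0,[71,-26,0],[0,0,0]],[0,[71,-26,0],[0,0,0]],[0,[71,-26,0],[0,0,0]]]'; python3 st.py
```

```text
t 16.75 p [ 522.8 -252.9   96.5] phi -90.24 tilt 19.6 q [-32.7  11.4  66.9 119.5 -31.1  43.  -37.4] F [-0.7 -0.1  0.4] w 0.4
time_s: 17.17
tool_pos: [0.5262, -0.2527, 0.0255]
tool_rot: [89.9, 69.9, -0.2]
force: [-0.2, -0.3, -0.1]
grip_width: 0.0007
t 17.17 p [ 526.2 -252.7   25.5] phi -90.11 tilt 20.11 q [-21.6  19.7  56.4 122.  -46.4  37.7 -24. ] F [-0.2 -0.3 -0.1] w 0.7
```

```bash
python3 -m pendant '[[0,[-2,-6,0],[0,0,0]],[0,[-4,-12,0],[0,0,0]],[0,[-6,-18,0],[0,0,0]],[0,[-9,-24,0],[0,0,0]],[0,[-11,-30,0],[0,0,0]],[0,[-13,-36,0],[0,0,0]],[0,[-15,-42,0],[0,0,0]],[0,[-15,-42,0],[0,0,0]]]'; python3 st.py
python3 -m pendant '[[0,[0,8,0],[0,0,0]],[0,[-28,18,0],[0,0,0]],[0,[-66,32,0],[0,0,0]],[0,[-103,46,0],[0,0,0]],[0,[-140,60,0],[0,0,0]],[0,[-140,60,0],[0,0,0]]]'; python3 st.py
python3 - <<'E'
from fit import *
for n in("top","scene"):
    c=optics.read_camera(n); cv2.imwrite(f"pics/{n}7.png",c["image"])
blocks([(.36,-.262),(.445,-.257)],[-58,-86])
E
```

```text
time_s: 17.83
tool_pos: [0.4793, -0.2516, 0.0233]
tool_rot: [90.2, 70.0, 0.1]
force: [-0.4, -0.6, -0.4]
grip_width: 0.0003
t 17.83 p [ 479.3 -251.6   23.3] phi -90.12 tilt 20.01 q [-23.6  14.3  59.9 127.2 -42.6  35.7 -23.3] F [-0.4 -0.6 -0.4] w 0.3
time_s: 18.33
tool_pos: [0.4897, -0.2521, 0.1779]
tool_rot: [89.9, 69.9, -0.2]
force: [1.1, 0.4, -0.8]
grip_width: 0.0003
t 18.33 p [ 489.7 -252.1  177.9] phi -90.1 tilt 20.13 q [-35.8 -11.5  62.3 118.5   1.4  48.9 -63.3] F [ 1.1  0.4 -0.8] w 0.3
top few
block scene [ 360.  -264.2] -58.8 2.98
  mean [ 360.  -264.2] -58.8
top few
block scene [ 442.4 -256.5] -90.4 2.9
  mean [ 442.4 -256.5] -90.4
```

View pics/scene7.png

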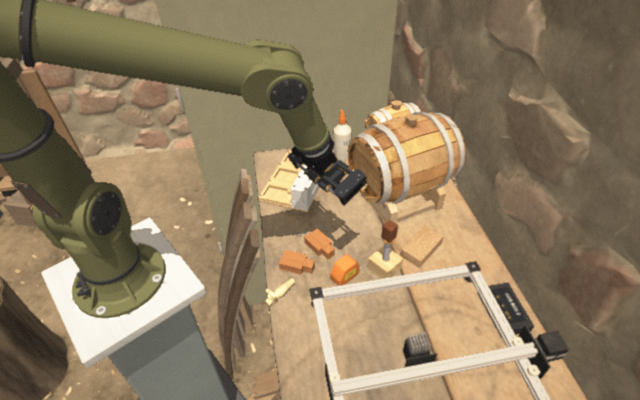

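```bash
python3 -m pendant '[[40,[1,-12,-2],[0,0,-0.1]],[58,[2,-25,-4],[0,0,-0.2]],[58,[3,-37,-6],[0,0,-0.3]],[58,[3,-49,-6],[0,0,-0.35]],[58,[3,-49,-6],[0,0,-0.35]],[58,[3,-49,-6],[0,0,-0.35]]]'; python3 st.py
python3 -c "
import json;json.dump([444.8,-246,156,-90],open('cmd.json','w'))"
python3 plan.py lin 58 443 -246 130 -0.5
```

```text
time_s: 19.13
tool_pos: [0.4435, -0.2462, 0.1545]
tool_rot: [-55.7, 89.8, -145.8]
force: [-0.8, 0.3, 0.1]
grip_width: 0.0326
t 19.13 p [ 443.5 -246.2  154.5] phi -90.13 tilt 0.23 q [-36.    7.7  66.7 111.1  -7.5  66.2 -56.5] F [-0.8  0.3  0.1] w 32.6
[[58,[2,0,0],[-0.113,0,0]],[58,[4,0,0],[-0.223,0,0]],[58,[6,0,0],[-0.336,0,0]],[58,[7,-1,0],[-0.445,0,0]],[58,[9,-1,0],[-0.558,0,0]],[58,[11,-1,0],[-0.668,0,0]],[58,[13,-1,0],[-0.781,0,0]],[58,[15,-1,0],[-0.894,0,0]],[58,[17,-1,0],[-1.004,0,0]],[58,[19,-1,0],[-1.117,0,0]]]
[[58,[1,0,0],[-0.109,0,0]],[58,[3,0,0],[-0.222,0,0]],[58,[5,0,-1],[-0.332,0,0]],[58,[7,0,-1],[-0.445,0,0]]]
cmd end [ 442.9 -245.6  130. ] -0.5
```

```bash
python3 -m pendant '[[58,[2,0,0],[-0.113,0,0]],[58,[4,0,0],[-0.223,0,0]],[58,[6,0,0],[-0.336,0,0]],[58,[7,-1,0],[-0.445,0,0]],[58,[9,-1,0],[-0.558,0,0]],[58,[11,-1,0],[-0.668,0,0]],[58,[13,-1,0],[-0.781,0,0]],[58,[15,-1,0],[-0.894,0,0]],[58,[17,-1,0],[-1.004,0,0]],[58,[19,-1,0],[-1.117,0,0]]]'
python3 -m pendant '[[58,[1,0,0],[-0.109,0,0]],[58,[3,0,0],[-0.222,0,0]],[58,[5,0,-1],[-0.332,0,0]],[58,[7,0,-1],[-0.445,0,0]],[58,[30,0,-1],[-0.445,0,0]],[58,[60,0,-1],[-0.445,0,0]],[58,[85,0,-1],[-0.445,0,0]],[58,[85,0,-1],[-0.445,0,0]]]'
python3 st.py
python3 - <<'E'
from fit import *
c=optics.read_camera("scene"); cv2.imwrite(f"pics/s8.png",cv2.resize(c["image"][100:300,220:480],None,fx=3,fy=3,interpolation=cv2.INTER_CUBIC))
E
```

```text
time_s: 19.97
tool_pos: [0.4429, -0.246, 0.1371]
tool_rot: [51.0, 89.8, 25.2]
force: [-0.4, 0.6, 0.3]
grip_width: 0.0581
time_s: 20.63
tool_pos: [0.4388, -0.2439, 0.0484]
tool_rot: [159.3, 89.6, 158.6]
force: [-1.2, 0.9, 0.5]
grip_width: 0.0579
t 20.63 p [ 438.8 -243.9   48.4] phi -0.65 tilt 0.36 q [-20.4  16.2  52.  116.9 -15.6  54.4  39.1] F [-1.2  0.9  0.5] w 57.9
```

View pics/s8.png

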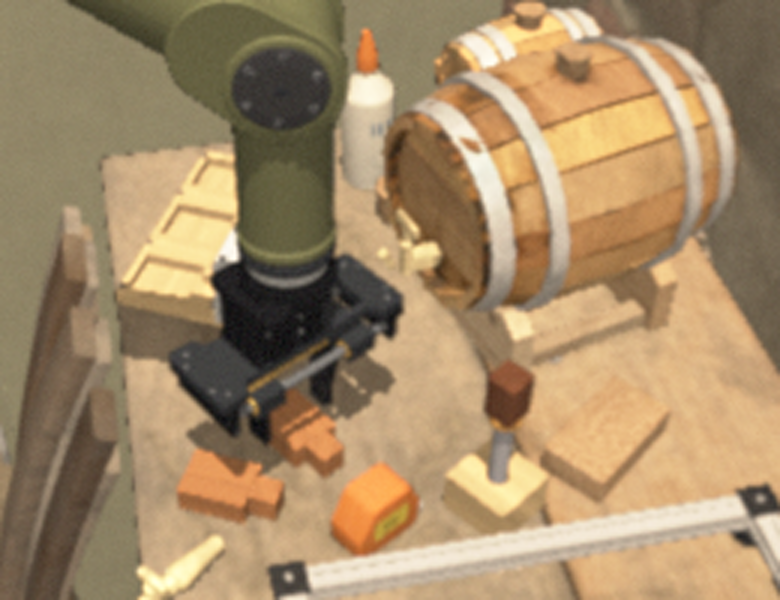

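The jaws straddle block B (crop around (305,430)) and A is clear. Lowering and gripping.

```bash
python3 -m pendant '[[58,[8,0,0],[0,0,0]],[58,[15,0,0],[0,0,0]],[58,[15,0,0],[0,0,0]],[30,[15,0,0],[0,0,0]],[30,[15,0,0],[0,0,0]],[30,[15,0,0],[0,0,0]],[30,[15,0,0],[0,0,0]],[30,[15,0,0],[0,0,0]]]' 30; python3 st.py
python3 -m pendant '[[30,[-30,0,0],[0,0,0]],[30,[-65,0,0],[0,0,0]],[30,[-100,0,0],[0,0,0]],[30,[-100,0,0],[0,0,0]]]'; python3 st.py
python3 -c "
import json;json.dump([442,-246,130,-0.5],open('cmd.json','w'))"
```

```text
time_s: 21.35
tool_pos: [0.443, -0.2455, 0.0377]
tool_rot: [-3.8, 89.9, -4.4]
force: [-0.3, 0.5, 4.4]
grip_width: 0.0457
t 21.35 p [ 443.  -245.5   37.7] phi -0.57 tilt 0.07 q [-19.5  17.6  51.2 117.  -17.2  53.   40.4] F [-0.3  0.5  4.4] w 45.7
time_s: 21.68
tool_pos: [0.4459, -0.2476, 0.1429]
tool_rot: [-10.5, 89.4, -11.1]
force: [1.7, -1.0, -0.3]
grip_width: 0.0452
t 21.68 p [ 445.9 -247.6  142.9] phi -0.61 tilt 0.59 q [-26.1   6.7  55.9 111.8  -6.4  64.   31.8] F [ 1.7 -1.  -0.3] w 45.2
```

The fingers are about 7 mm higher on the block than I intended. I'll set it back down and regrip lower.

```bash
python3 -m pendant '[[30,[35,0,0],[0,0,0]],[30,[70,0,0],[0,0,0]],[30,[92,0,0],[0,0,0]],[30,[99,0,0],[0,0,0]],[30,[99,0,0],[0,0,0]],[30,[99,0,0],[0,0,0]]]'; python3 st.py
python3 -m pendant '[[56,[0,0,0],[0,0,0]],[56,[0,0,0],[0,0,0]],[56,[0,0,0],[0,0,0]],[56,[9,0,0],[0,0,0]],[56,[9,0,0],[0,0,0]],[30,[9,0,0],[0,0,0]],[30,[9,0,0],[0,0,0]],[30,[9,0,0],[0,0,0]],[30,[9,0,0],[0,0,0]],[30,[9,0,0],[0,0,0]]]' 30; python3 st.py
python3 -m pendant '[[30,[-30,0,0],[0,0,0]],[30,[-65,0,0],[0,0,0]],[30,[-91,0,0],[0,0,0]],[30,[-91,0,0],[0,0,0]],[30,[-91,0,0],[0,0,0]]]'; python3 st.py
python3 -c "
import json;json.dump([442.9,-245.6,120,-0.5],open('cmd.json','w'))"
python3 - <<'E'
from fit import *
for n in("top","scene"):
    c=optics.read_camera(n); cv2.imwrite(f"pics/{n}9.png",c["image"])
E
```

```text
time_s: 22.18
tool_pos: [0.4421, -0.2456, 0.0378]
tool_rot: [-161.8, 89.9, -162.4]
force: [-0.1, -0.5, -0.7]
grip_width: 0.0457
t 22.18 p [ 442.1 -245.6   37.8] phi -0.6 tilt 0.05 q [-20.2  17.9  52.2 117.  -17.6  53.2  40.8] F [-0.1 -0.5 -0.7] w 45.7
time_s: 23.02
tool_pos: [0.4425, -0.2453, 0.0291]
tool_rot: [41.9, 90.0, 41.3]
force: [0.3, -0.2, -0.6]
grip_width: 0.0458
t 23.02 p [ 442.5 -245.3   29.1] phi -0.57 tilt 0.01 q [-19.6  18.8  51.6 117.3 -18.6  52.2  41.6] F [ 0.3 -0.2 -0.6] w 45.8
time_s: 23.43
tool_pos: [0.4437, -0.2455, 0.1214]
tool_rot: [6.3, 89.8, 5.8]
force: [0.6, -0.1, -1.6]
grip_width: 0.0458
t 23.43 p [ 443.7 -245.5  121.4] phi -0.55 tilt 0.22 q [-26.1   8.9  56.6 113.2  -8.6  62.   33.6] F [ 0.6 -0.1 -1.6] w 45.8
```

View pics/scene9.png

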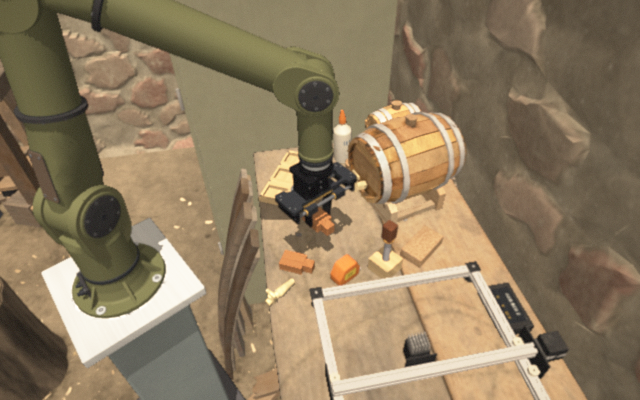

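```bash
python3 plan.py lin 30 544.5 25.9 130 31.3
```

```text
[[30,[-1,34,12],[-0.069,0,0]],[30,[-2,68,25],[-0.139,0,0]],[30,[-4,102,37],[-0.208,0,0]],[30,[-5,136,50],[-0.278,0,0]],[30,[-6,170,62],[-0.347,0,0]],[30,[-8,204,74],[-0.416,0,0]],[30,[-9,238,87],[-0.486,0,0]],[30,[-10,272,99],[-0.555,0,0]]]
cmd end [544.3  25.5 130. ] 31.3
```

```bash
python3 -m pendant '[[30,[-1,34,12],[-0.069,0,0]],[30,[-2,68,25],[-0.139,0,0]],[30,[-4,102,37],[-0.208,0,0]],[30,[-5,136,50],[-0.278,0,0]],[30,[-6,170,62],[-0.347,0,0]],[30,[-8,204,74],[-0.416,0,0]],[30,[-9,238,87],[-0.486,0,0]],[30,[-10,272,99],[-0.555,0,0]],[30,[-10,272,99],[-0.555,0,0]],[30,[-10,272,99],[-0.555,0,0]]]' 30
python3 -m pendant '[[30,[0,0,0],[0,0,0]],[30,[0,0,0],[0,0,0]],[30,[0,0,0],[0,0,0]]]'
python3 st.py
python3 - <<'E'
from fit import *
for n in("top","scene"):
    c=optics.read_camera(n); P,_=cloud(c)
    im=c["image"]; cv2.imwrite(f"pics/{n}10.png",cv2.resize(im[100:280,140:380] if n=="top" else im[60:240,200:440],None,fx=3.3,fy=3.3,interpolation=cv2.INTER_CUBIC))
    for m in models.masks_of(n,"block_0")[:3]:
        q=P[m["pixels"]]; q=q[~np.isnan(q[:,0])]; print(n,m["confidence"],len(q),np.percentile(q,[2,50,98],axis=0).round(3).tolist())
E
```

```text
time_s: 24.37
tool_pos: [0.5434, 0.0282, 0.1281]
tool_rot: [170.9, 89.8, -157.6]
force: [0.4, -0.7, -0.6]
grip_width: 0.0455
time_s: 24.62
tool_pos: [0.5435, 0.0239, 0.1296]
tool_rot: [169.6, 89.9, -159.4]
force: [0.8, -0.9, -0.7]
grip_width: 0.0458
t 24.62 p [543.5  23.9 129.6] phi 31.05 tilt 0.06 q [-42.6  12.3  41.9 107.3  -9.1  63.8  33.7] F [ 0.8 -0.9 -0.7] w 45.8
top 0.71 685 [[0.329, -0.293, 0.021], [0.359, -0.254, 0.026], [0.385, -0.22, 0.029]]
top 0.42 119 [[0.552, -0.022, 0.104], [0.562, -0.012, 0.125], [0.574, 0.001, 0.13]]
scene 0.74 280 [[0.509, -0.025, 0.061], [0.552, -0.003, 0.122], [0.594, 0.059, 0.129]]
scene 0.61 613 [[0.322, -0.302, -0.0], [0.355, -0.265, 0.024], [0.388, -0.226, 0.028]]
```

View pics/scene10.png

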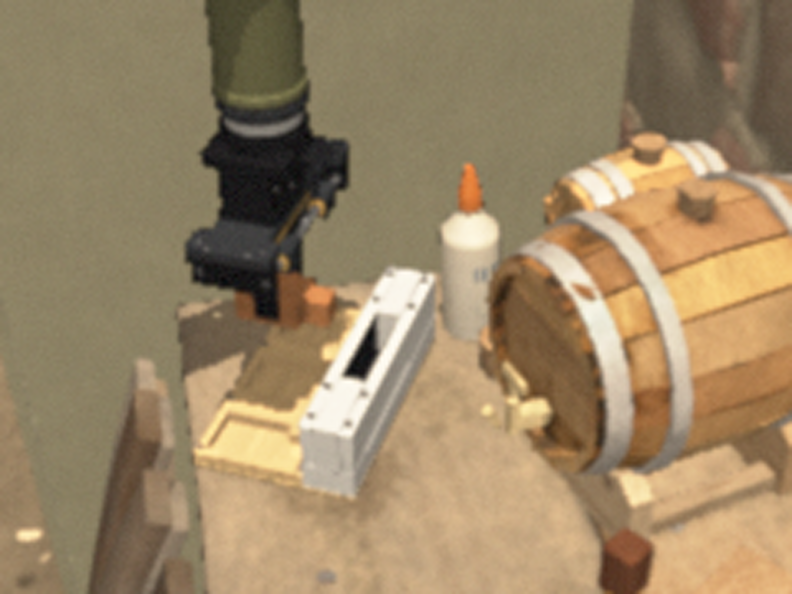

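View pics/top10.png

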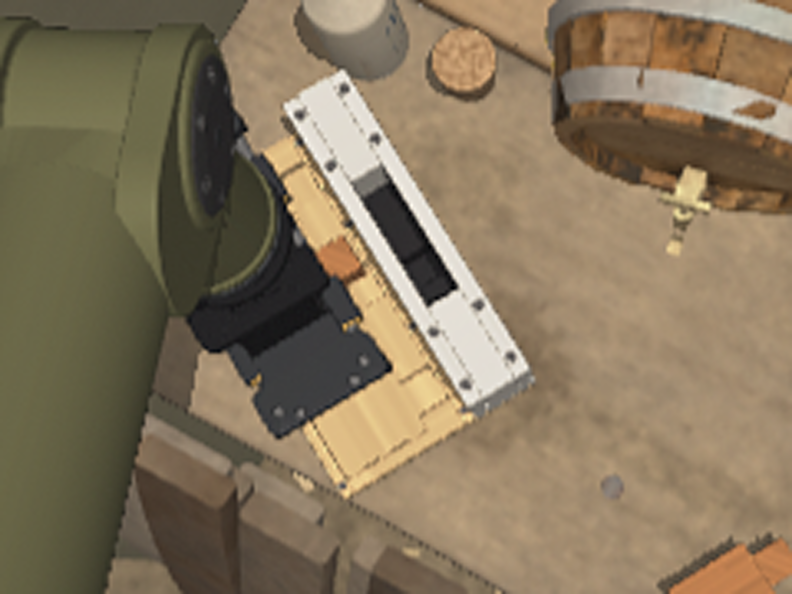

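```bash
python3 st.py; python3 - <<'E'
from fit import *
for n,fx in(("top",(549.4,20.6,-58.7)),("scene",(548.9,16.3,-58.75))):
    c=optics.read_camera(n); P,_=cloud(c); q=P.reshape(-1,3); q=q[~np.isnan(q[:,0])]
    a=np.radians(fx[2]); Rm=np.array([[np.cos(a),-np.sin(a)],[np.sin(a),np.cos(a)]])
    l=(q[:,:2]*1000-fx[:2])@Rm; m=(abs(l[:,0]-30)<30)&(abs(l[:,1])<30)&(abs(q[:,2]-.127)<.006)
    l=l[m]; print(n,len(l),"x",np.percentile(l[:,0],[0,2,50,98,100]).round(1),"tongue y",np.percentile(l[l[:,0]>24][:,1],[0,2,50,98,100]).round(1),np.median(q[m][:,2]))
    g=l[(l[:,0]>24)&(l[:,0]<41)]; print(g[:,0].max())
E
```

```text
t 24.82 p [544.   24.9 130.2] phi 31.15 tilt 0.02 q [-42.7  12.3  41.8 107.2  -9.1  63.8  33.7] F [ 0.  -0.3  0.3] w 46.1
top 113 x [22.8 23.1 33.3 42.5 42.8] tongue y [-13.9 -13.6  -1.7   9.6  10.2] 0.12632993115388802
40.80402955016979
scene 133 x [ 0.   1.  15.9 41.2 42.5] tongue y [-15.2 -13.7  -3.1  12.7  13.4] 0.1263089262133622
40.09009432524331
```

Held block tongue sits right over the pocket (tip x≈42, y about −1.3 mm). Correcting by 1.5 mm and lowering.

```bash
python3 -m pendant '[[30,[25,0,1.5],[0,0,0]],[30,[50,0,1.5],[0,0,0]],[30,[70,0,1.5],[0,0,0]],[30,[78,0,1.5],[0,0,0]],[30,[78,0,1.5],[0,0,0]],[30,[78,0,1.5],[0,0,0]]]'; python3 st.py
python3 -m pendant '[[30,[3,0,0],[0,0,0]],[30,[6,0,0],[0,0,0]],[30,[9,0,0],[0,0,0]],[30,[9,0,0],[0,0,0]]]'; python3 st.py
python3 -m pendant '[[30,[3,0,0],[0,0,0]],[30,[6,0,0],[0,0,0]],[30,[7,0,0],[0,0,0]],[30,[7,0,0],[0,0,0]]]'; python3 st.py
```

```text
time_s: 25.42
tool_pos: [0.5457, 0.0262, 0.0525]
tool_rot: [-77.8, 90.0, -46.6]
force: [0.9, 0.0, -0.3]
grip_width: 0.0459
t 25.42 p [545.7  26.2  52.5] phi 31.21 tilt 0.02 q [-40.2  18.8  39.9 110.7 -14.5  55.5  37.7] F [ 0.9  0.  -0.3] w 45.9
time_s: 25.75
tool_pos: [0.5454, 0.0266, 0.0431]
tool_rot: [34.2, 90.0, 65.4]
force: [0.0, -0.5, -0.2]
grip_width: 0.0453
t 25.75 p [545.4  26.6  43.1] phi 31.24 tilt 0.02 q [-39.8  19.6  39.6 111.1 -15.2  54.5  38.3] F [ 0.  -0.5 -0.2] w 45.3
time_s: 26.08
tool_pos: [0.5451, 0.0264, 0.0357]
tool_rot: [163.4, 90.0, -165.4]
force: [-0.5, 0.2, 0.1]
grip_width: 0.046
t 26.08 p [545.1  26.4  35.7] phi 31.23 tilt 0.04 q [-39.5  20.2  39.3 111.4 -15.7  53.8  38.7] F [-0.5  0.2  0.1] w 46.0
```

```bash
python3 -m pendant '[[58,[0,0,0],[0,0,0]],[58,[0,0,0],[0,0,0]],[58,[0,0,0],[0,0,0]],[58,[0,0,0],[0,0,0]],[58,[-30,0,0],[0,0,0]],[58,[-65,0,0],[0,0,0]],[58,[-100,0,0],[0,0,0]],[58,[-135,0,0],[0,0,0]],[58,[-165,0,0],[0,0,0]]]'; 
python3 -c "
import json;json.dump([545.6,26.3,201,31.3],open('cmd.json','w'))"
python3 plan.py cyl 58 400 -215 180 31.3
```

```text
time_s: 26.83
tool_pos: [0.5458, 0.0262, 0.2037]
tool_rot: [-10.7, 89.9, 20.5]
force: [0.8, 0.6, -0.1]
grip_width: 0.0582
[[58,[3,-26,-28],[0.0,0,0]],[58,[5,-49,-58],[0.0,0,0]],[58,[8,-69,-89],[0.0,0,0]],[58,[10,-87,-120],[0.0,0,0]],[58,[13,-102,-152],[0.0,0,0]],[58,[16,-114,-185],[0.0,0,0]],[58,[18,-124,-217],[0.0,0,0]],[58,[21,-131,-250],[0.0,0,0]]]
cmd end [ 400.  -215.5  180. ] 31.3
```

```bash
python3 -m pendant '[[58,[3,-26,-28],[0.0,0,0]],[58,[5,-49,-58],[0.0,0,0]],[58,[8,-69,-89],[0.0,0,0]],[58,[10,-87,-120],[0.0,0,0]],[58,[13,-102,-152],[0.0,0,0]],[58,[16,-114,-185],[0.0,0,0]],[58,[18,-124,-217],[0.0,0,0]],[58,[21,-131,-250],[0.0,0,0]],[58,[21,-131,-250],[0.0,0,0]]]'; python3 st.py
python3 - <<'E'
from fit import *
for n,fx in(("top",(549.4,20.6,-58.7)),("scene",(548.9,16.3,-58.75))):
    c=optics.read_camera(n); P,_=cloud(c); im=c["image"]; cv2.imwrite(f"pics/{n}11.png",im); q=P.reshape(-1,3); q=q[~np.isnan(q[:,0])]
    p,_=pts(n,.027,.038,fx[0]/1000,fx[1]/1000,.06)
    if len(p)>80:
        r,f=fit2(p,block_t(),[fx[0],fx[1],np.radians(fx[2])]); print(n,"seated",r[:2].round(1),np.degrees(r[2]).round(1),f.round(2))
        print(np.percentile(_[:,2],[5,50,95]).round(4))
blocks([(.36,-.262)],[-58])
E
```

```text
time_s: 27.58
tool_pos: [0.3947, -0.2203, 0.1795]
tool_rot: [99.9, 89.9, 130.6]
force: [0.4, 0.4, -0.6]
grip_width: 0.0582
t 27.58 p [ 394.7 -220.3  179.5] phi 30.71 tilt 0.12 q [-31.4  -9.   53.8 116.    7.7  69.7  50.1] F [ 0.4  0.4 -0.6] w 58.2
top seated [549.3  20.4] -58.7 1.64
[0.0285 0.0317 0.0353]
top few
block scene [ 360.  -263.9] -58.1 2.46
  mean [ 360.  -263.9] -58.1
```

View pics/top11.png

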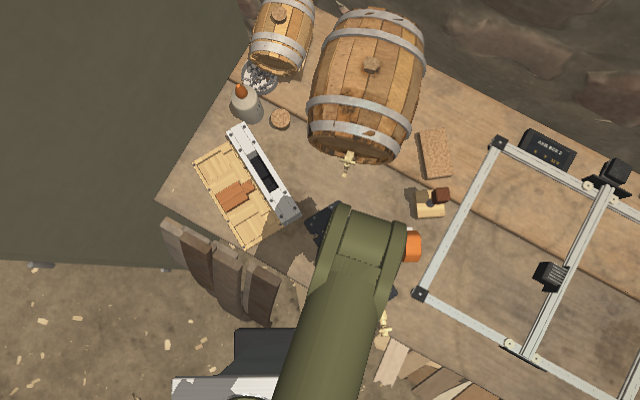

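View pics/scene11.png

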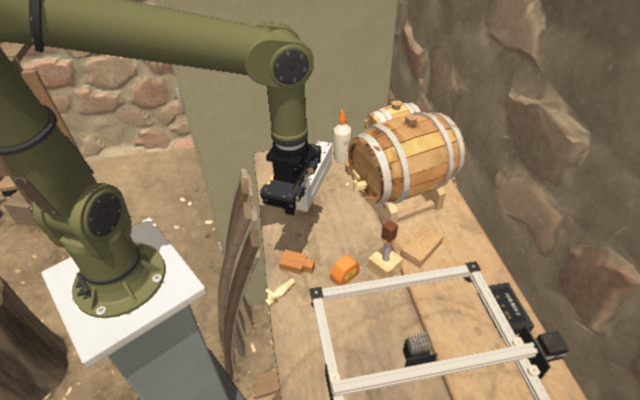

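Block B is fully seated: its top is 32 mm up and its pose matches the pocket to 0.2 mm. Now block A.

```bash
python3 plan.py lin 58 358.2 -257.4 90 31.4; python3 plan.py lin 58 358.2 -257.4 29 31.4 25
```

```text
[[58,[30,-5,-19],[-0.001,0,0]],[58,[60,-9,-38],[-0.001,0,0]],[58,[90,-14,-58],[-0.002,0,0]]]
cmd end [ 357.8 -257.6   90. ] 31.41
[[58,[20,0,0],[0.0,0,0]],[58,[41,0,0],[0.0,0,0]],[58,[61,0,0],[0.0,0,0]]]
cmd end [ 357.8 -257.6   29. ] 31.41
```

```bash
python3 -m pendant '[[58,[30,-5,-19],[0,0,0]],[58,[60,-9,-38],[0,0,0]],[58,[90,-14,-58],[0,0,0]],[58,[90,-14,-58],[0,0,0]],[58,[90,-14,-58],[0,0,0]]]'; python3 st.py
python3 - <<'E'
from fit import *
c=optics.read_camera("scene"); cv2.imwrite(f"pics/s12.png",cv2.resize(c["image"][130:330,200:460],None,fx=3,fy=3,interpolation=cv2.INTER_CUBIC))
E
```

```text
time_s: 28.3
tool_pos: [0.3559, -0.2569, 0.0889]
tool_rot: [155.0, 89.8, -173.9]
force: [-0.4, 0.5, 0.8]
grip_width: 0.0579
t 28.3 p [ 355.9 -256.9   88.9] phi 31.17 tilt 0.24 q [-29.6  -1.8  62.2 123.4   2.   57.6  62.7] F [-0.4  0.5  0.8] w 57.9
```

View pics/s12.png

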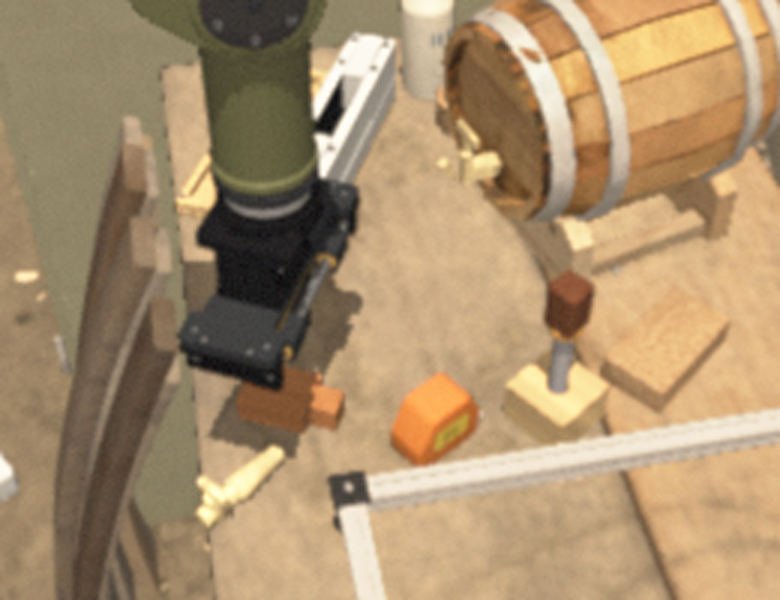

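```bash
python3 -m pendant '[[58,[20,0,0],[0,0,0]],[58,[41,0,0],[0,0,0]],[58,[61,0,0],[0,0,0]],[58,[61,0,0],[0,0,0]],[58,[61,0,0],[0,0,0]],[30,[61,0,0],[0,0,0]],[30,[61,0,0],[0,0,0]],[30,[61,0,0],[0,0,0]],[30,[61,0,0],[0,0,0]],[30,[61,0,0],[0,0,0]]]' 30; python3 st.py
python3 -m pendant '[[30,[-15,0,0],[0,0,0]],[30,[-40,0,0],[0,0,0]],[30,[-71,10,10],[0,0,0]],[30,[-91,20,20],[0,0,0]],[30,[-91,20,20],[0,0,0]]]'; python3 st.py
python3 -c "
import json;import numpy as np
a=np.radians(31.4);c,s=np.cos(a),np.sin(a)
json.dump([357.8-20*s+20*c,-257.6+20*c+20*s,120,31.4],open('cmd.json','w'))"
python3 plan.py cyl 30 474.7 -20.9 130 31.3
```

```text
time_s: 29.18
tool_pos: [0.3587, -0.2574, 0.0304]
tool_rot: [-20.8, 89.8, 10.4]
force: [-0.5, 1.0, 8.0]
grip_width: 0.0459
t 29.18 p [ 358.7 -257.4   30.4] phi 31.25 tilt 0.18 q [-26.1   9.8  62.5 126.  -11.6  49.9  74.8] F [-0.5  1.   8. ] w 45.9
time_s: 29.6
tool_pos: [0.3677, -0.2282, 0.124]
tool_rot: [-14.5, 89.4, 16.9]
force: [0.6, -0.6, -1.4]
grip_width: 0.0456
t 29.6 p [ 367.7 -228.2  124. ] phi 31.41 tilt 0.6 q [-34.9 -10.5  60.2 122.5   9.8  62.6  51.8] F [ 0.6 -0.6 -1.4] w 45.6
[[30,[-1,10,31],[0.0,0,0]],[30,[-3,22,62],[0.0,0,0]],[30,[-4,37,92],[0.001,0,0]],[30,[-6,55,122],[0.001,0,0]],[30,[-7,74,150],[0.001,0,0]],[30,[-9,97,177],[0.001,0,0]],[30,[-10,121,203],[0.002,0,0]]]
cmd end [474.7 -21.1 130. ] 31.29
```

```bash
python3 -m pendant '[[30,[-1,10,31],[0,0,0]],[30,[-3,22,62],[0,0,0]],[30,[-4,37,92],[0,0,0]],[30,[-6,55,122],[0,0,0]],[30,[-7,74,150],[0,0,0]],[30,[-9,97,177],[0,0,0]],[30,[-10,121,203],[0,0,0]],[30,[-10,121,203],[0,0,0]],[30,[-10,121,203],[0,0,0]],[30,[-10,121,203],[0,0,0]]]'; python3 -m pendant '[[30,[0,0,0],[0,0,0]],[30,[0,0,0],[0,0,0]],[30,[0,0,0],[0,0,0]],[30,[0,0,0],[0,0,0]]]'; python3 st.py
cat > tong.py <<'E'
from fit import *
for n,fx in(("top",(549.4,20.6,-58.7)),("scene",(548.9,16.3,-58.75))):
    c=optics.read_camera(n); P,_=cloud(c); q=P.reshape(-1,3); q=q[~np.isnan(q[:,0])]
    im=c["image"]; cv2.imwrite(f"pics/t_{n}.png",cv2.resize(im[100:280,140:380] if n=="top" else im[60:240,200:440],None,fx=3.3,fy=3.3,interpolation=cv2.INTER_CUBIC))
    a=np.radians(fx[2]); Rm=np.array([[np.cos(a),-np.sin(a)],[np.sin(a),np.cos(a)]])
    l=(q[:,:2]*1000-fx[:2])@Rm+[0,84]; m=(abs(l[:,0]-30)<30)&(abs(l[:,1])<30)&(abs(q[:,2]-.127)<.006)
    l=l[m]; t=l[l[:,0]>24]
    print(n,len(l),"x",np.percentile(l[:,0],[0,2,50,98,100]).round(1),"tongue y",np.percentile(t[:,1],[0,2,50,98,100]).round(1) if len(t) else None,np.median(q[m][:,2]) if len(l) else None)
E
python3 tong.py
```

```text
time_s: 30.43
tool_pos: [0.4743, -0.0219, 0.1295]
tool_rot: [-171.8, 89.9, -140.6]
force: [-0.7, -0.1, -0.8]
grip_width: 0.0459
time_s: 30.77
tool_pos: [0.4747, -0.0218, 0.1301]
tool_rot: [43.1, 90.0, 74.3]
force: [0.3, 0.4, -1.3]
grip_width: 0.0457
t 30.77 p [474.7 -21.8 130.1] phi 31.14 tilt 0.03 q [-47.9   1.4  48.5 116.4  -1.2  62.7  32.3] F [ 0.3  0.4 -1.3] w 45.7
top 95 x [26.8 27.1 35.1 42.6 42.9] tongue y [-13.2 -13.   -1.6  10.1  10.7] 0.12567874643649157
scene 140 x [ 0.1  1.4 16.4 41.7 42.7] tongue y [-13.9 -13.7  -3.5  10.2  12.5] 0.12486944836857716
```

View pics/t_top.png

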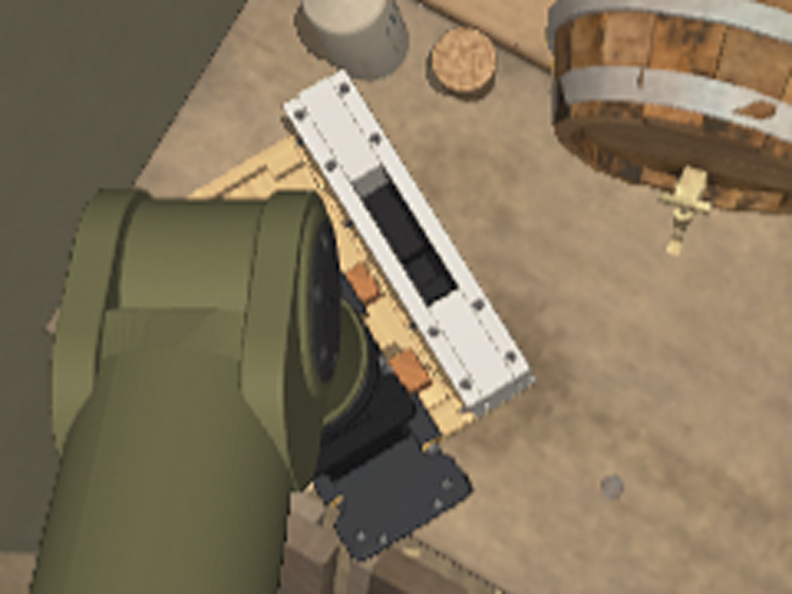

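```bash
python3 -m pendant '[[30,[25,0,1.5],[0,0,0]],[30,[50,0,1.5],[0,0,0]],[30,[70,0,1.5],[0,0,0]],[30,[78,0,1.5],[0,0,0]],[30,[78,0,1.5],[0,0,0]],[30,[78,0,1.5],[0,0,0]]]'; python3 st.py
python3 -m pendant '[[30,[3,0,0],[0,0,0]],[30,[6,0,0],[0,0,0]],[30,[9,0,0],[0,0,0]],[30,[9,0,0],[0,0,0]]]'; python3 st.py
python3 -m pendant '[[30,[3,0,0],[0,0,0]],[30,[6,0,0],[0,0,0]],[30,[6,0,0],[0,0,0]],[30,[6,0,0],[0,0,0]]]'; python3 st.py
```

```text
time_s: 31.37
tool_pos: [0.4763, -0.0205, 0.0524]
tool_rot: [-120.3, 90.0, -89.1]
force: [-0.1, -0.6, -0.7]
grip_width: 0.0456
t 31.37 p [476.3 -20.5  52.4] phi 31.21 tilt 0.03 q [-45.4  10.3  48.2 120.2  -9.6  53.2  39.3] F [-0.1 -0.6 -0.7] w 45.6
time_s: 31.7
tool_pos: [0.4761, -0.0201, 0.0431]
tool_rot: [35.1, 90.0, 66.3]
force: [-0.1, -0.2, -0.6]
grip_width: 0.0458
t 31.7 p [476.1 -20.1  43.1] phi 31.24 tilt 0.02 q [-44.9  11.4  47.9 120.6 -10.7  52.1  40.3] F [-0.1 -0.2 -0.6] w 45.8
time_s: 32.03
tool_pos: [0.4759, -0.0204, 0.0369]
tool_rot: [172.3, 90.0, -156.5]
force: [-0.6, -0.8, -0.7]
grip_width: 0.0457
t 32.03 p [475.9 -20.4  36.9] phi 31.22 tilt 0.03 q [-44.6  12.2  47.7 120.9 -11.5  51.5  40.9] F [-0.6 -0.8 -0.7] w 45.7
```

```bash
python3 -m pendant '[[58,[0,0,0],[0,0,0]],[58,[0,0,0],[0,0,0]],[58,[0,0,0],[0,0,0]],[58,[0,0,0],[0,0,0]],[58,[-30,0,0],[0,0,0]],[58,[-65,0,0],[0,0,0]],[58,[-100,0,0],[0,0,0]],[58,[-135,0,0],[0,0,0]]]'; python3 st.py
python3 -c "
import json;json.dump([476,-20.3,172,31.3],open('cmd.json','w'))"
python3 plan.py lin 58 480 -330 255 6
```

```text
time_s: 32.7
tool_pos: [0.4757, -0.0208, 0.1736]
tool_rot: [-168.0, 90.0, -136.8]
force: [0.5, 0.5, 0.0]
grip_width: 0.0584
t 32.7 p [475.7 -20.8 173.6] phi 31.18 tilt 0.02 q [-50.1  -2.3  49.1 113.4   1.9  68.1  29.4] F [0.5 0.5 0. ] w 58.4
[[58,[-9,-29,-17],[0.049,0,0]],[58,[-18,-59,-35],[0.098,0,0]],[58,[-28,-89,-52],[0.147,0,0]],[58,[-37,-119,-70],[0.196,0,0]],[58,[-46,-148,-87],[0.245,0,0]],[58,[-55,-178,-105],[0.295,0,0]],[58,[-65,-207,-122],[0.343,0,0]],[58,[-74,-237,-140],[0.393,0,0]],[58,[-83,-267,-157],[0.442,0,0]]]
cmd end [ 480.6 -330.   255. ] 5.98
```

```bash
python3 -m pendant '[[58,[-9,-29,-17],[0.049,0,0]],[58,[-18,-59,-35],[0.098,0,0]],[58,[-28,-89,-52],[0.147,0,0]],[58,[-37,-119,-70],[0.196,0,0]],[58,[-46,-148,-87],[0.245,0,0]],[58,[-55,-178,-105],[0.295,0,0]],[58,[-65,-207,-122],[0.343,0,0]],[58,[-74,-237,-140],[0.393,0,0]],[58,[-83,-267,-157],[0.442,0,0]],[58,[-83,-267,-157],[0.442,0,0]]]'; python3 st.py
python3 - <<'E'
from fit import *
for n,fx in(("top",(549.4,20.6,-58.7)),("scene",(548.9,16.3,-58.75))):
    c=optics.read_camera(n); P,_=cloud(c); im=c["image"]; cv2.imwrite(f"pics/{n}13.png",im)
    cv2.imwrite(f"pics/c_{n}13.png",cv2.resize(im[100:260,150:350] if n=="top" else im[120:230,240:360],None,fx=4,fy=4,interpolation=cv2.INTER_CUBIC))
    a=np.radians(fx[2])
    for k in(-84,0):
        x,y=fx[0]-k*np.sin(a),fx[1]+k*np.cos(a)
        p,z=pts(n,.027,.038,x/1000,y/1000,.055)
        if len(p)>80:
            r,f=fit2(p,block_t(),[x,y,a]); print(n,"pocket y",k,"err",(r[:2]-[x,y]).round(1),np.degrees(r[2]).round(1),f.round(2),np.percentile(z[:,2],[5,50,95]).round(4))
    q=P.reshape(-1,3); q=q[~np.isnan(q[:,0])]
    Rd=q[(abs(q[:,2]-0.161)<0.005)&(abs(q[:,0]-.52)<.04)&(abs(q[:,1]+.41)<.04)]
    if len(Rd)>20: print("rod",len(Rd),cv2.minAreaRect(Rd[:,:2].astype(np.float32)*1000))
    for m in models.masks_of(n,"block_0")[:4]:
        g=P[m["pixels"]]; g=g[~np.isnan(g[:,0])]; print(n,round(m["confidence"],2),len(g),np.percentile(g,50,axis=0).round(3))
E
```

```text
time_s: 33.53
tool_pos: [0.4776, -0.339, 0.2568]
tool_rot: [-96.0, 89.5, -90.8]
force: [-0.6, -0.4, 0.9]
grip_width: 0.0579
t 33.53 p [ 477.6 -339.   256.8] phi 5.18 tilt 0.47 q [-21.2  17.2  65.4  93.2 -15.5  79.5  51.2] F [-0.6 -0.4  0.9] w 57.9
top pocket y -84 err [ 1.  -0.3] -58.6 1.55 [0.0283 0.0315 0.0348]
top pocket y 0 err [ 0.2 -0.3] -59.6 1.59 [0.0286 0.0314 0.0348]
top 0.86 770 [0.547 0.022 0.031]
top 0.73 751 [ 0.477 -0.019  0.031]
scene pocket y -84 err [-1.  1.] -59.2 4.37 [0.028  0.0309 0.0336]
scene pocket y 0 err [-2.6  2.6] -60.4 6.4 [0.0281 0.0309 0.0335]
rod 115 ((519.0082397460938, -412.5912170410156), (28.360525131225586, 27.00526237487793), 7.662458896636963)
scene 0.53 310 [0.539 0.019 0.03 ]
```

View pics/c_top13.png

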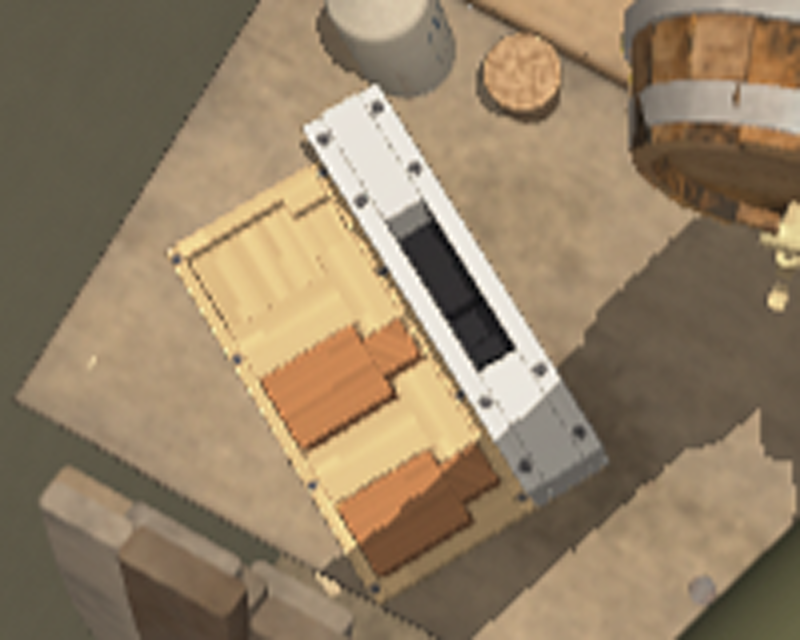

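View pics/scene13.png

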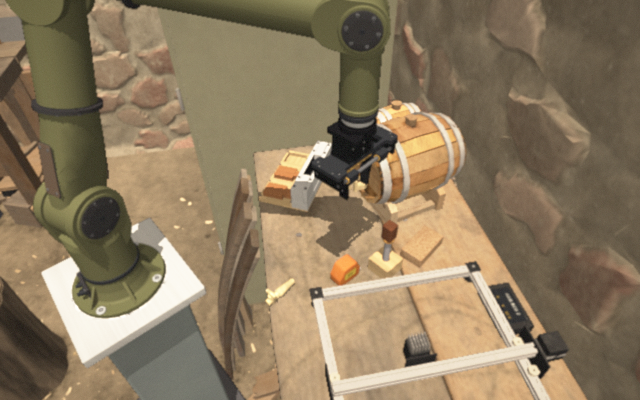

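Both blocks are seated: tops at 31 mm, at crop (340,385) and (420,505). I'll see whether depth inside the slot hints at the hole before feeling for it.

```bash
python3 - <<'E'
from fit import *
for n,fx in(("top",(549.4,20.6,-58.7)),("scene",(548.9,16.3,-58.75))):
    c=optics.read_camera(n); P,_=cloud(c); a=np.radians(fx[2]); Rm=np.array([[np.cos(a),-np.sin(a)],[np.sin(a),np.cos(a)]])
    px=project(c,np.array([[*(np.array([76,y])@Rm.T+fx[:2])/1000,.078] for y in range(-56,57,4)]))
    for y,(u,v) in zip(range(-56,57,4),px):
        u,v=int(round(u)),int(round(v)); w=P[v,u]
        l=((w[:2]*1000-fx[:2])@Rm) if not np.isnan(w[0]) else None
        print(n,y,u,v,c["image"][v,u].tolist(),"z",None if l is None else round(w[2]*1000,1), None if l is None else l.round(0))
    print(P.shape)
c=optics.read_camera("top");im=c["image"][140:220,235:300].astype(float)
cv2.imwrite("pics/slot.png",cv2.resize(np.clip(im*4,0,255).astype(np.uint8),None,fx=8,fy=7,interpolation=cv2.INTER_NEAREST))
E
```

```text
top -56 276 193 [221, 230, 234] z 78.3 [ 76. -57.]
top -52 275 191 [225, 234, 238] z 76.0 [ 76. -52.]
top -48 274 189 [26, 25, 26] z 32.6 [ 77. -38.]
top -44 273 188 [50, 50, 51] z 31.6 [ 76. -35.]
top -40 272 186 [52, 50, 53] z 29.8 [ 77. -29.]
top -36 271 185 [47, 45, 48] z 31.6 [ 76. -27.]
top -32 270 183 [51, 50, 52] z 5.5 [ 76. -16.]
top -28 269 182 [52, 50, 52] z 7.2 [ 76. -13.]
top -24 268 180 [51, 51, 52] z 4.4 [76. -7.]
top -20 267 178 [45, 44, 46] z 9.2 [77. -3.]
top -16 266 177 [26, 26, 26] z 13.2 [76. -1.]
top -12 265 175 [51, 50, 53] z 32.1 [76. -0.]
top -8 264 174 [50, 49, 52] z 28.8 [76.  4.]
top -4 263 172 [48, 48, 51] z 25.8 [76. 10.]
top 0 262 171 [49, 48, 51] z 30.2 [75. 12.]
top 4 261 169 [49, 48, 50] z 32.6 [76. 16.]
top 8 260 168 [49, 48, 51] z 30.9 [75. 20.]
top 12 259 166 [49, 49, 50] z 32.5 [76. 25.]
top 16 258 164 [48, 48, 50] z 31.9 [76. 30.]
top 20 257 163 [48, 48, 51] z 30.6 [75. 33.]
top 24 256 161 [48, 47, 51] z 32.0 [76. 38.]
top 28 256 160 [47, 47, 48] z 29.7 [77. 41.]
top 32 255 158 [47, 46, 48] z 23.9 [77. 48.]
top 36 254 157 [60, 61, 63] z 32.4 [77
[... 1047 characters left out ...]
 347.8 [ 194. -311.]
scene 8 313 163 [60, 60, 62] z 351.6 [ 195. -312.]
scene 12 313 162 [71, 69, 72] z 349.7 [ 193. -307.]
scene 16 314 161 [67, 66, 68] z 350.9 [ 194. -305.]
scene 20 314 160 [71, 71, 71] z 351.1 [ 193. -302.]
scene 24 315 160 [66, 65, 66] z 348.7 [ 194. -299.]
scene 28 315 159 [86, 90, 91] z 349.8 [ 194. -297.]
scene 32 316 158 [114, 122, 127] z 350.3 [ 195. -294.]
scene 36 316 157 [154, 167, 176] z 65.5 [70. 52.]
scene 40 316 156 [169, 185, 195] z 64.9 [68. 58.]
scene 44 317 156 [161, 177, 187] z 72.0 [74. 50.]
scene 48 317 155 [189, 208, 221] z 74.4 [74. 52.]
scene 52 318 154 [233, 244, 250] z 78.2 [77. 52.]
scene 56 318 153 [240, 249, 252] z 78.0 [75. 57.]
(400, 640, 3)
```

View pics/slot.png

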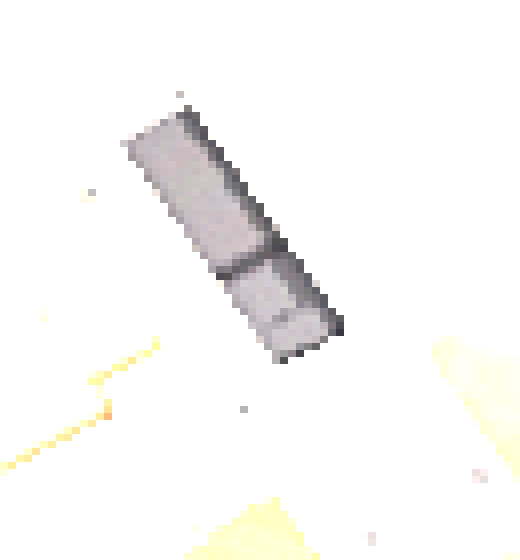

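Depth in the slot suggests the hole spans about y = −25 to −1 mm, centred near −13. I'll use that as a starting guess and confirm by feel. First I'll check clearance round the rod.

```bash
python3 - <<'E'
from fit import *
for n in("top","scene"):
    c=optics.read_camera(n); P,_=cloud(c); q=P.reshape(-1,3); q=q[~np.isnan(q[:,0])]
    s=q[(q[:,0]>.54)&(q[:,0]<.68)&(q[:,1]>-.48)&(q[:,1]<-.33)&(q[:,2]>.15)&(q[:,2]<.32)]
    for y in np.arange(-.48,-.33,.02):
        w=s[(s[:,1]>y)&(s[:,1]<y+.02)]
        print(n,round(y,2),len(w),w[:,0].min().round(3) if len(w) else None)
E
python3 plan.py lin 52 516 -405 225 6.5; python3 st.py
```

```text
top -0.48 0 None
top -0.46 0 None
top -0.44 0 None
top -0.42 0 None
top -0.4 0 None
top -0.38 0 None
top -0.36 104 0.637
top -0.34 135 0.625
scene -0.48 0 None
scene -0.46 0 None
scene -0.44 0 None
scene -0.42 0 None
scene -0.4 0 None
scene -0.38 11 0.541
scene -0.36 359 0.56
scene -0.34 250 0.559
[[52,[10,-26,9],[-0.003,0,0]],[52,[20,-52,18],[-0.006,0,0]],[52,[30,-78,27],[-0.009,0,0]]]
cmd end [ 515.5 -404.8  225. ] 6.49
t 34.18 p [ 480.5 -329.5  255.2] phi 5.96 tilt 0.04 q [-21.8  16.8  65.1  93.6 -15.5  79.5  51.1] F [ 0.4 -0.2  0.9] w 57.8
```

```bash
python3 -m pendant '[[52,[10,-26,9],[0,0,0]],[52,[10,-26,9],[0,0,0]]]' ; python3 st.py; python3 -m pendant '[[52,[0,0,0],[0,0,0]]]'; python3 st.py
```

```text
time_s: 34.35
tool_pos: [0.4921, -0.3571, 0.243]
tool_rot: [-140.8, 89.8, -135.0]
force: [-0.6, 0.7, -0.6]
grip_width: 0.0538
t 34.35 p [ 492.1 -357.1  243. ] phi 5.84 tilt 0.22 q [-16.1  21.7  63.3  90.9 -19.4  79.6  55. ] F [-0.6  0.7 -0.6] w 53.8
time_s: 34.43
tool_pos: [0.4911, -0.3558, 0.2442]
tool_rot: [-170.5, 89.8, -164.8]
force: [-0.1, 0.4, 0.6]
grip_width: 0.0527
t 34.43 p [ 491.1 -355.8  244.2] phi 5.78 tilt 0.16 q [-16.3  21.5  63.4  91.  -19.3  79.7  54.8] F [-0.1  0.4  0.6] w 52.7
```

j3 drops on this path, so it is safe to continue to above the rod.

```bash
python3 -m pendant '[[52,[10,-26,9],[0,0,0]],[52,[20,-52,18],[0,0,0]],[52,[20,-56,22],[0,0,0]],[52,[20,-56,22],[0,0,0]],[52,[20,-56,22],[0,0,0]]]' ; python3 st.py
python3 - <<'E'
from fit import *
for n in("scene","top"):
    c=optics.read_camera(n); im=c["image"]; cv2.imwrite(f"pics/{n}14.png",cv2.resize(im[130:330,250:510],None,fx=3,fy=3,interpolation=cv2.INTER_CUBIC))
E
```

```text
time_s: 34.85
tool_pos: [0.5193, -0.4079, 0.2256]
tool_rot: [90.9, 90.0, 96.8]
force: [-0.4, -0.1, 0.4]
grip_width: 0.0519
t 34.85 p [ 519.3 -407.9  225.6] phi 5.89 tilt 0.02 q [ -6.1  29.6  59.5  84.3 -25.5  80.6  60.1] F [-0.4 -0.1  0.4] w 51.9
```

View pics/scene14.png

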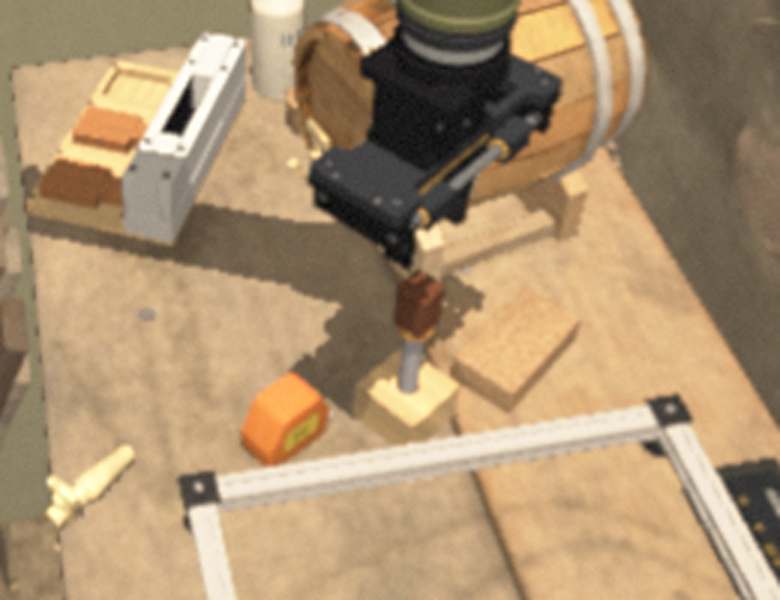

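```bash
python3 -m pendant '[[52,[25,-2,0],[-0.01,0,0]],[52,[50,-2,0],[-0.01,0,0]],[52,[75,-2,0],[-0.01,0,0]],[52,[86,-2,0],[-0.01,0,0]],[52,[86,-2,0],[-0.01,0,0]],[52,[86,-2,0],[-0.01,0,0]]]' ; python3 st.py
python3 -m pendant '[[10,[0,0,0],[0,0,0]],[10,[0,0,0],[0,0,0]],[10,[0,0,0],[0,0,0]],[10,[0,0,0],[0,0,0]],[10,[0,0,0],[0,0,0]],[10,[0,0,0],[0,0,0]]]' 45; python3 st.py
```

```text
time_s: 35.45
tool_pos: [0.52, -0.4098, 0.1399]
tool_rot: [13.3, 90.0, 19.9]
force: [0.4, -1.1, -0.1]
grip_width: 0.0519
t 35.45 p [ 520.  -409.8  139.9] phi 6.52 tilt 0.03 q [ -4.6  33.3  56.7  89.9 -28.8  72.6  63.1] F [ 0.4 -1.1 -0.1] w 51.9
time_s: 35.95
tool_pos: [0.5201, -0.4106, 0.1398]
tool_rot: [-28.1, 89.9, -21.7]
force: [-0.9, 0.9, 2.9]
grip_width: 0.0278
t 35.95 p [ 520.1 -410.6  139.8] phi 6.48 tilt 0.07 q [ -4.6  33.3  56.7  89.8 -28.8  72.5  63.1] F [-0.9  0.9  2.9] w 27.8
```

Rod gripped (27.8 mm). Lifting it clear, then round the near side of the cask.

```bash
python3 -m pendant '[[10,[-15,0,0],[0,0,0]],[10,[-35,0,0],[0,0,0]],[10,[-60,0,0],[0,0,0]],[10,[-85,0,0],[0,0,0]],[10,[-105,0,0],[0,0,0]],[10,[-115,0,0],[0,0,0]],[10,[-115,0,0],[0,0,0]]]' 45; python3 st.py
python3 -c "
import json;json.dump([520.0,-410.4,254,6.5],open('cmd.json','w'))"
python3 plan.py lin 10 462 -300 254 15 30;python3 plan.py lin 10 470 -140 254 25 30
python3 - <<'E'
from fit import *
c=optics.read_camera("scene"); im=c["image"]; cv2.imwrite(f"pics/s15.png",cv2.resize(im[90:290,250:510],None,fx=3,fy=3,interpolation=cv2.INTER_CUBIC))
E
```

```text
time_s: 36.53
tool_pos: [0.5202, -0.4115, 0.2572]
tool_rot: [-42.6, 89.8, -36.2]
force: [0.0, -1.1, -0.3]
grip_width: 0.0278
t 36.53 p [ 520.2 -411.5  257.2] phi 6.46 tilt 0.25 q [ -5.8  28.7  60.1  81.5 -24.8  83.6  60.2] F [ 0.  -1.1 -0.3] w 27.8
[[10,[0,23,-9],[-0.03,0,0]],[10,[0,47,-18],[-0.059,0,0]],[10,[0,70,-27],[-0.089,0,0]],[10,[0,93,-36],[-0.119,0,0]],[10,[0,116,-45],[-0.148,0,0]]]
cmd end [ 462.2 -300.2  254. ] 14.98
[[10,[0,26,8],[-0.029,0,0]],[10,[0,51,16],[-0.058,0,0]],[10,[0,76,24],[-0.087,0,0]],[10,[0,102,33],[-0.117,0,0]],[10,[0,127,41],[-0.146,0,0]],[10,[0,153,49],[-0.175,0,0]]]
cmd end [ 469.9 -139.8  254. ] 25.01
```

View pics/s15.png

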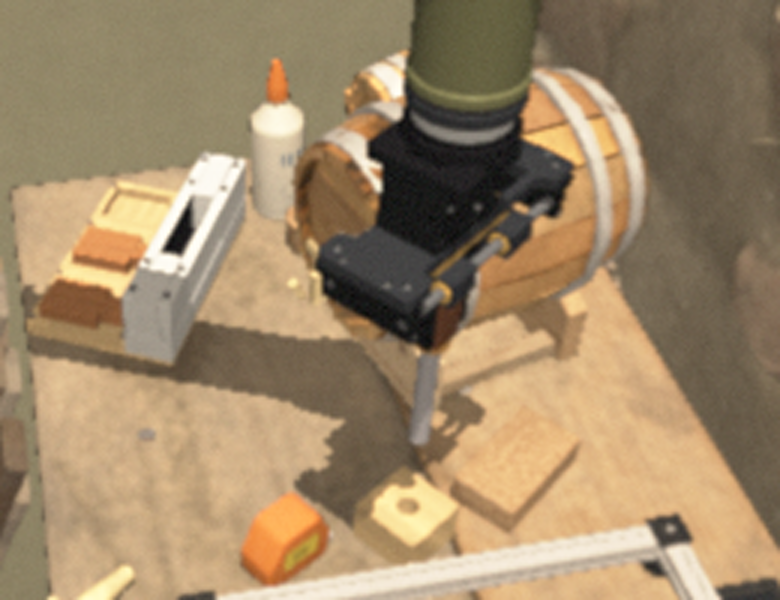

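```bash
python3 -m pendant '[[10,[0,23,-9],[-0.03,0,0]],[10,[0,47,-18],[-0.059,0,0]],[10,[0,70,-27],[-0.089,0,0]],[10,[0,93,-36],[-0.119,0,0]],[10,[0,116,-45],[-0.148,0,0]]]'; python3 st.py
```

```text
time_s: 37.0
tool_pos: [0.4606, -0.2985, 0.2518]
tool_rot: [155.1, 89.8, 170.1]
force: [0.3, 1.0, 0.2]
grip_width: 0.0278
t 37.0 p [ 460.6 -298.5  251.8] phi 15.06 tilt 0.23 q [-28.    9.7  65.1  98.3  -8.9  78.   53.7] F [0.3 1.  0.2] w 27.8
```

```bash
python3 -m pendant '[[10,[0,26,8],[-0.029,0,0]],[10,[0,51,16],[-0.058,0,0]],[10,[0,76,24],[-0.087,0,0]],[10,[0,102,33],[-0.117,0,0]],[10,[0,127,41],[-0.146,0,0]],[10,[0,153,49],[-0.175,0,0]]]'; python3 st.py; python3 - <<'E'
import numpy as np
a=np.radians(-58.7);o=np.array([549.1,18.4]);X=np.array([np.cos(a),np.sin(a)]);Y=np.array([-X[1],X[0]])
for y in(-35,-13,-12,0,35): print(y,(o+76*X+y*Y).round(1),(o+76*X+(y+1.5)*Y).round(1))
E
```

```text
time_s: 37.5
tool_pos: [0.4688, -0.1379, 0.2528]
tool_rot: [138.2, 89.9, 163.3]
force: [0.0, -0.5, -1.2]
grip_width: 0.0274
t 37.5 p [ 468.8 -137.9  252.8] phi 25.12 tilt 0.11 q [-44.2  -5.8  54.9 105.7   4.8  77.8  34.7] F [ 0.  -0.5 -1.2] w 27.4
-35 [558.7 -64.7] [560.  -63.9]
-13 [577.5 -53.3] [578.8 -52.5]
-12 [578.3 -52.8] [579.6 -52. ]
0 [588.6 -46.5] [589.9 -45.8]
35 [618.5 -28.4] [619.8 -27.6]
```

```bash
python3 plan.py lin 10 578.5 -52.8 240 31.3 30
```

```text
[[10,[3,7,27],[-0.022,0,0]],[10,[6,13,54],[-0.044,0,0]],[10,[8,20,81],[-0.066,0,0]],[10,[11,26,108],[-0.088,0,0]],[10,[14,33,135],[-0.11,0,0]]]
cmd end [578.3 -52.8 240. ] 31.31
```

```bash
python3 -m pendant '[[10,[3,7,27],[-0.022,0,0]],[10,[6,13,54],[-0.044,0,0]],[10,[8,20,81],[-0.066,0,0]],[10,[11,26,108],[-0.088,0,0]],[10,[14,33,135],[-0.11,0,0]],[10,[14,33,135],[-0.11,0,0]],[10,[14,33,135],[-0.11,0,0]],[10,[14,33,135],[-0.11,0,0]]]'; python3 st.py; python3 - <<'E'
from fit import *
for n,fx in(("top",(549.4,20.6,-58.7)),("scene",(548.9,16.3,-58.75))):
    c=optics.read_camera(n); im=c["image"]; P,_=cloud(c); cv2.imwrite(f"pics/{n}16.png",cv2.resize(im[90:230,200:400],None,fx=4,fy=4,interpolation=cv2.INTER_CUBIC))
    q=P.reshape(-1,3); q=q[~np.isnan(q[:,0])]; a=np.radians(fx[2]); Rm=np.array([[np.cos(a),-np.sin(a)],[np.sin(a),np.cos(a)]])
    l=(q[:,:2]*1000-fx[:2])@Rm
    for z in (.115,.135,.155,.175,.195,.205):
        m=(abs(l[:,0]-76)<25)&(abs(l[:,1]+13)<25)&(abs(q[:,2]-z)<.01)
        if m.sum()>5: print(n,z,m.sum(),"x",l[m][:,0].min().round(1),l[m][:,0].max().round(1),"y",l[m][:,1].min().round(1),l[m][:,1].max().round(1))
E
```

```text
time_s: 38.17
tool_pos: [0.5771, -0.0534, 0.2387]
tool_rot: [174.0, 89.8, -154.8]
force: [-0.1, 0.6, -0.7]
grip_width: 0.0278
t 38.17 p [577.1 -53.4 238.7] phi 31.24 tilt 0.19 q [-43.6  13.9  54.4  95.1 -11.4  77.2  43.8] F [-0.1  0.6 -0.7] w 27.8
scene 0.115 25 x 71.1 84.0 y -23.5 -13.7
scene 0.135 34 x 68.2 83.6 y -22.8 -11.1
scene 0.155 33 x 69.5 84.2 y -24.5 -13.0
scene 0.175 35 x 70.7 84.5 y -23.5 -10.1
scene 0.195 31 x 69.3 83.2 y -23.7 -13.7
scene 0.205 30 x 65.4 89.3 y -27.5 -14.6
```

View pics/scene16.png

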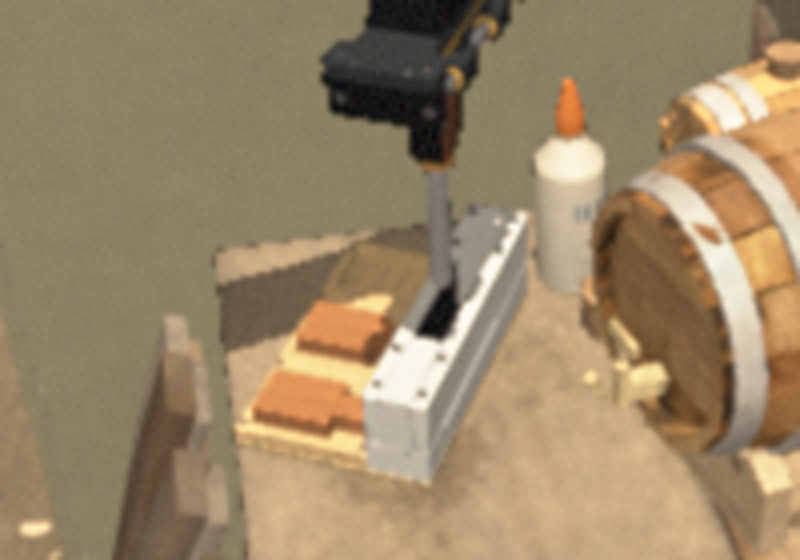

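View pics/top16.png

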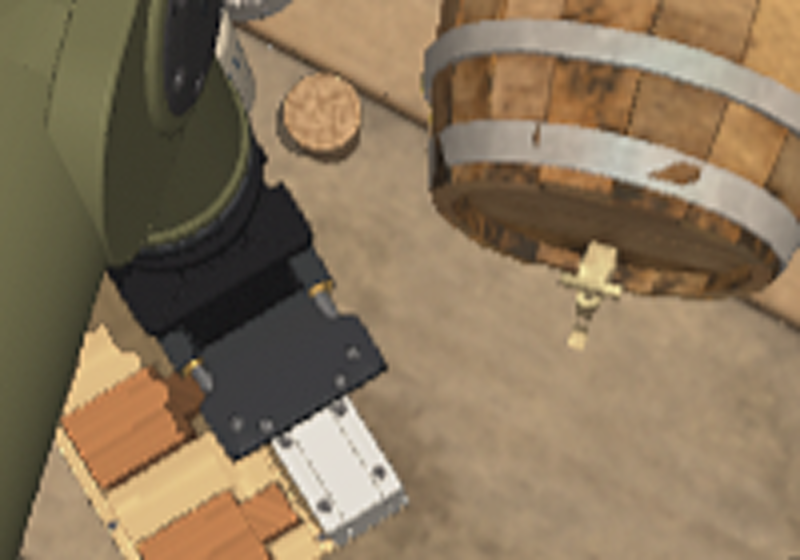

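Rod is upright and centred on the slot (fixture x≈76.7, y≈−15). Lowering into the slot while watching the force.

```bash
python3 -m pendant '[[10,[8,0,0],[0,0,0]],[10,[16,0,0],[0,0,0]],[10,[24,0,0],[0,0,0]],[10,[32,0,0],[0,0,0]],[10,[40,0,0],[0,0,0]],[10,[40,0,0],[0,0,0]]]'; python3 st.py
python3 -m pendant '[[10,[6,0,0],[0,0,0]],[10,[12,0,0],[0,0,0]],[10,[18,0,0],[0,0,0]],[10,[24,0,0],[0,0,0]],[10,[28,0,0],[0,0,0]],[10,[28,0,0],[0,0,0]]]'; python3 st.py
```

```text
time_s: 38.77
tool_pos: [0.577, -0.0525, 0.1979]
tool_rot: [150.0, 89.8, -178.7]
force: [0.2, 0.1, -0.4]
grip_width: 0.0274
t 38.77 p [577.  -52.5 197.9] phi 31.29 tilt 0.19 q [-42.8  15.8  53.6  98.2 -13.2  72.9  45.1] F [ 0.2  0.1 -0.4] w 27.4
time_s: 39.27
tool_pos: [0.5776, -0.0527, 0.171]
tool_rot: [154.3, 89.9, -174.4]
force: [-0.7, 0.5, -2.4]
grip_width: 0.0275
t 39.27 p [577.6 -52.7 171. ] phi 31.29 tilt 0.1 q [-42.   17.4  53.  100.  -14.7  70.   46.2] F [-0.7  0.5 -2.4] w 27.5
```

```bash
python3 -m pendant '[[10,[2,0,0],[0,0,0]],[10,[4,0,0],[0,0,0]],[10,[6,0,0],[0,0,0]],[10,[8,0,0],[0,0,0]],[10,[8,0,0],[0,0,0]]]'; python3 st.py
python3 -m pendant '[[10,[2,0,0],[0,0,0]],[10,[4,0,0],[0,0,0]],[10,[4,0,0],[0,0,0]]]'; python3 st.py
```

```text
time_s: 39.68
tool_pos: [0.5781, -0.0527, 0.1638]
tool_rot: [132.0, 90.0, 163.2]
force: [0.8, -0.2, -0.4]
grip_width: 0.0276
t 39.68 p [578.1 -52.7 163.8] phi 31.29 tilt 0.02 q [-41.7  17.8  52.8 100.5 -15.1  69.2  46.5] F [ 0.8 -0.2 -0.4] w 27.6
time_s: 39.93
tool_pos: [0.578, -0.0527, 0.1597]
tool_rot: [142.8, 90.0, 174.1]
force: [0.3, -0.4, -0.2]
grip_width: 0.0276
t 39.93 p [578.  -52.7 159.7] phi 31.29 tilt 0.03 q [-41.6  18.   52.7 100.7 -15.3  68.8  46.7] F [ 0.3 -0.4 -0.2] w 27.6
```

No contact with the tip at about 26 mm, which is below the bolt face (31 mm), so it's in the hole. Lowering to the bottom.

```bash
python3 -m pendant '[[10,[3,0,0],[0,0,0]],[10,[6,0,0],[0,0,0]],[10,[9,0,0],[0,0,0]],[10,[12,0,0],[0,0,0]],[10,[15,0,0],[0,0,0]],[10,[15,0,0],[0,0,0]]]'; python3 st.py
python3 -m pendant '[[10,[1,0,0],[0,0,0]],[10,[2,0,0],[0,0,0]],[10,[3,0,0],[0,0,0]],[10,[3,0,0],[0,0,0]],[10,[3,0,0],[0,0,0]]]'; python3 st.py
python3 -m pendant '[[10,[1,0,0],[0,0,0]],[10,[2,0,0],[0,0,0]],[10,[2,0,0],[0,0,0]]]'; python3 st.py
```

```text
time_s: 40.43
tool_pos: [0.5778, -0.0527, 0.1443]
tool_rot: [149.2, 89.9, -179.6]
force: [-0.2, 0.3, -1.0]
grip_width: 0.0276
t 40.43 p [577.8 -52.7 144.3] phi 31.29 tilt 0.07 q [-41.1  19.   52.2 101.7 -16.2  67.3  47.3] F [-0.2  0.3 -1. ] w 27.6
time_s: 40.85
tool_pos: [0.5783, -0.0528, 0.1421]
tool_rot: [1.3, 90.0, 32.5]
force: [-0.6, 0.1, -1.4]
grip_width: 0.0275
t 40.85 p [578.3 -52.8 142.1] phi 31.28 tilt 0.01 q [-41.   19.2  52.2 101.8 -16.4  67.   47.4] F [-0.6  0.1 -1.4] w 27.5
time_s: 41.1
tool_pos: [0.5781, -0.0527, 0.1399]
tool_rot: [126.4, 90.0, 157.7]
force: [-0.7, 0.5, -1.0]
grip_width: 0.0279
t 41.1 p [578.1 -52.7 139.9] phi 31.28 tilt 0.01 q [-40.9  19.3  52.1 101.9 -16.5  66.8  47.5] F [-0.7  0.5 -1. ] w 27.9
```

```bash
python3 -m pendant '[[10,[0,0,3],[0,0,0]],[10,[0,0,6],[0,0,0]],[10,[0,0,9],[0,0,0]],[10,[0,0,12],[0,0,0]],[10,[0,0,15],[0,0,0]],[10,[0,0,18],[0,0,0]],[10,[0,0,20],[0,0,0]],[10,[0,0,20],[0,0,0]]]'; python3 st.py
python3 -m pendant '[[10,[0,0,3],[0,0,0]],[10,[0,0,6],[0,0,0]],[10,[0,0,9],[0,0,0]],[10,[0,0,12],[0,0,0]],[10,[0,0,15],[0,0,0]],[10,[0,0,18],[0,0,0]],[10,[0,0,20],[0,0,0]],[10,[0,0,20],[0,0,0]]]'; python3 st.py
```

```text
time_s: 41.77
tool_pos: [0.5939, -0.0436, 0.1398]
tool_rot: [172.2, 89.7, -156.5]
force: [-4.2, -2.1, 1.9]
grip_width: 0.0281
t 41.77 p [593.9 -43.6 139.8] phi 31.26 tilt 0.26 q [-40.2  21.6  51.2  99.6 -17.9  67.7  47.3] F [-4.2 -2.1  1.9] w 28.1
time_s: 42.43
tool_pos: [0.6109, -0.0333, 0.1397]
tool_rot: [171.9, 89.7, -156.8]
force: [-4.1, -1.9, 2.6]
grip_width: 0.0276
t 42.43 p [610.9 -33.3 139.7] phi 31.26 tilt 0.28 q [-39.5  23.8  50.4  97.2 -19.3  68.5  47. ] F [-4.1 -1.9  2.6] w 27.6
```

```bash
python3 -m pendant '[[10,[0,0,2],[0,0,0]],[10,[0,0,4],[0,0,0]],[10,[0,0,6],[0,0,0]],[10,[0,0,8],[0,0,0]],[10,[0,0,8],[0,0,0]]]'; python3 st.py
python3 -m pendant '[[10,[0,0,1],[0,0,0]],[10,[0,0,2],[0,0,0]],[10,[0,0,3],[0,0,0]],[10,[0,0,3],[0,0,0]]]'; python3 st.py
```

```text
time_s: 42.85
tool_pos: [0.6177, -0.0291, 0.1398]
tool_rot: [171.0, 89.7, -157.8]
force: [-4.8, -2.0, 2.9]
grip_width: 0.028
t 42.85 p [617.7 -29.1 139.8] phi 31.26 tilt 0.28 q [-39.2  24.6  50.   96.2 -19.8  68.9  46.9] F [-4.8 -2.   2.9] w 28.0
time_s: 43.18
tool_pos: [0.6201, -0.0277, 0.1398]
tool_rot: [170.5, 89.7, -158.3]
force: [-5.6, -2.7, 2.6]
grip_width: 0.0278
t 43.18 p [620.1 -27.7 139.8] phi 31.25 tilt 0.29 q [-39.1  24.9  49.9  95.8 -20.   69.   46.8] F [-5.6 -2.7  2.6] w 27.8
```

```bash
python3 -m pendant '[[10,[0,0,1],[0,0,0]],[10,[0,0,2],[0,0,0]],[10,[0,0,2],[0,0,0]],[10,[0,0,2],[0,0,0]]]'; python3 st.py
python3 -m pendant '[[10,[0,0,1],[0,0,0]],[10,[0,0,1],[0,0,0]],[10,[0,0,1],[0,0,0]]]'; python3 st.py
```

```text
time_s: 43.52
tool_pos: [0.6218, -0.0267, 0.1398]
tool_rot: [169.6, 89.7, -159.2]
force: [-5.4, -2.2, 2.3]
grip_width: 0.0277
t 43.52 p [621.8 -26.7 139.8] phi 31.24 tilt 0.28 q [-39.   25.1  49.8  95.6 -20.2  69.1  46.8] F [-5.4 -2.2  2.3] w 27.7
time_s: 43.77
tool_pos: [0.6226, -0.0262, 0.1398]
tool_rot: [169.7, 89.7, -159.0]
force: [-5.1, -2.9, 2.3]
grip_width: 0.0279
t 43.77 p [622.6 -26.2 139.8] phi 31.24 tilt 0.29 q [-39.   25.2  49.8  95.5 -20.2  69.1  46.8] F [-5.1 -2.9  2.3] w 27.9
```

```bash
python3 -m pendant '[[10,[0,0,1],[0,0,0]],[10,[0,0,1],[0,0,0]],[10,[0,0,1],[0,0,0]]]'; python3 st.py
python3 -m pendant '[[10,[0,0,1],[0,0,0]],[10,[0,0,1],[0,0,0]],[10,[0,0,1],[0,0,0]]]'; python3 st.py
```

```text
time_s: 44.02
tool_pos: [0.6235, -0.0257, 0.1398]
tool_rot: [169.9, 89.7, -158.9]
force: [-4.0, -2.5, 3.2]
grip_width: 0.0273
t 44.02 p [623.5 -25.7 139.8] phi 31.24 tilt 0.29 q [-39.   25.3  49.8  95.4 -20.3  69.2  46.7] F [-4.  -2.5  3.2] w 27.3
time_s: 44.27
tool_pos: [0.6242, -0.0253, 0.1398]
tool_rot: [169.0, 89.7, -159.7]
force: [-5.3, -2.3, 2.2]
grip_width: 0.0274
t 44.27 p [624.2 -25.3 139.8] phi 31.24 tilt 0.31 q [-38.9  25.4  49.7  95.2 -20.3  69.2  46.7] F [-5.3 -2.3  2.2] w 27.4
```

```bash
python3 -m pendant '[[10,[0,0,1],[0,0,0]],[10,[0,0,1],[0,0,0]],[10,[0,0,1],[0,0,0]]]'; python3 st.py
python3 -m pendant '[[10,[0,0,1],[0,0,0]],[10,[0,0,1],[0,0,0]],[10,[0,0,1],[0,0,0]]]'; python3 st.py
```

```text
time_s: 44.52
tool_pos: [0.6245, -0.0252, 0.1398]
tool_rot: [168.6, 89.6, -160.2]
force: [-6.3, -3.3, 4.7]
grip_width: 0.0278
t 44.52 p [624.5 -25.2 139.8] phi 31.22 tilt 0.39 q [-38.9  25.5  49.7  95.1 -20.4  69.3  46.7] F [-6.3 -3.3  4.7] w 27.8
time_s: 44.77
tool_pos: [0.6249, -0.0251, 0.1397]
tool_rot: [168.4, 89.5, -160.4]
force: [-7.9, -3.2, 5.9]
grip_width: 0.0279
t 44.77 p [624.9 -25.1 139.7] phi 31.21 tilt 0.45 q [-38.8  25.6  49.7  95.  -20.4  69.4  46.7] F [-7.9 -3.2  5.9] w 27.9
```

```bash
python3 -m pendant '[[10,[0,0,1],[0,0,0]],[10,[0,0,2],[0,0,0]],[10,[0,0,3],[0,0,0]],[10,[0,0,3],[0,0,0]]]'; python3 st.py
python3 -m pendant '[[10,[0,0,1],[0,0,0]],[10,[0,0,2],[0,0,0]],[10,[0,0,3],[0,0,0]],[10,[0,0,3],[0,0,0]]]'; python3 st.py
```

```text
time_s: 45.1
tool_pos: [0.626, -0.0249, 0.1397]
tool_rot: [170.1, 89.3, -158.8]
force: [-11.4, -4.6, 8.0]
grip_width: 0.0278
t 45.1 p [626.  -24.9 139.7] phi 31.16 tilt 0.66 q [-38.7  25.9  49.6  94.7 -20.4  69.7  46.6] F [-11.4  -4.6   8. ] w 27.8
time_s: 45.43
tool_pos: [0.6272, -0.0248, 0.1397]
tool_rot: [171.0, 89.1, -157.9]
force: [-15.1, -5.7, 11.4]
grip_width: 0.0279
t 45.43 p [627.2 -24.8 139.7] phi 31.12 tilt 0.86 q [-38.6  26.2  49.5  94.3 -20.5  70.   46.5] F [-15.1  -5.7  11.4] w 27.9
```

Firm stop: 16 N and the tip no longer advances. Backing off to unload, seating the rod on the base, and releasing.

```bash
python3 -m pendant '[[10,[0,0,-3],[0,0,0]],[10,[0,0,-6],[0,0,0]],[10,[0,0,-9],[0,0,0]],[10,[0,0,-9],[0,0,0]],[10,[0,0,-9],[0,0,0]]]'; python3 st.py
python3 -m pendant '[[10,[1,0,0],[0,0,0]],[10,[1,0,0],[0,0,0]],[10,[1,0,0],[0,0,0]]]'; python3 st.py
```

```text
time_s: 45.85
tool_pos: [0.6245, -0.0251, 0.1398]
tool_rot: [-177.6, 89.9, -146.3]
force: [-3.9, -3.5, 1.0]
grip_width: 0.0274
t 45.85 p [624.5 -25.1 139.8] phi 31.26 tilt 0.14 q [-39.   25.3  49.7  95.3 -20.3  69.   46.7] F [-3.9 -3.5  1. ] w 27.4
time_s: 46.1
tool_pos: [0.6246, -0.0252, 0.1397]
tool_rot: [-178.8, 89.9, -147.5]
force: [-4.4, -3.5, 6.2]
grip_width: 0.0275
t 46.1 p [624.6 -25.2 139.7] phi 31.27 tilt 0.13 q [-39.   25.3  49.7  95.3 -20.4  69.   46.8] F [-4.4 -3.5  6.2] w 27.5
```

```bash
python3 -m pendant '[[10,[-1,0,-1],[0,0,0]],[10,[-1,0,-2],[0,0,0]],[10,[-1,0,-2],[0,0,0]]]'; python3 st.py
python3 -m pendant '[[10,[0,0,-1],[0,0,0]],[10,[0,0,-1],[0,0,0]],[10,[0,0,-1],[0,0,0]]]'; python3 st.py
```

```text
time_s: 46.35
tool_pos: [0.6238, -0.0251, 0.14]
tool_rot: [-35.3, 90.0, -4.0]
force: [-2.5, -1.9, -0.7]
grip_width: 0.0276
t 46.35 p [623.8 -25.1 140. ] phi 31.3 tilt 0.04 q [-39.1  25.1  49.8  95.6 -20.3  68.8  46.8] F [-2.5 -1.9 -0.7] w 27.6
time_s: 46.6
tool_pos: [0.6233, -0.0249, 0.1403]
tool_rot: [2.0, 89.9, 33.3]
force: [-0.5, -1.6, -0.9]
grip_width: 0.0276
t 46.6 p [623.3 -24.9 140.3] phi 31.32 tilt 0.1 q [-39.1  25.   49.8  95.7 -20.3  68.8  46.8] F [-0.5 -1.6 -0.9] w 27.6
```

```bash
python3 -m pendant '[[10,[0,0,-1],[0,0,0]],[10,[0.5,0,-1],[0,0,0]],[10,[0.5,0,-1],[0,0,0]],[10,[0.5,0,-1],[0,0,0]]]'; python3 st.py
python3 -m pendant '[[32,[0,0,0],[0,0,0]],[40,[0,0,0],[0,0,0]],[50,[0,0,0],[0,0,0]],[54,[0,0,0],[0,0,0]],[54,[0,0,0],[0,0,0]],[54,[0,0,0],[0,0,0]]]'; python3 st.py
python3 - <<'E'
from fit import *
c=optics.read_camera("scene"); im=c["image"]; cv2.imwrite(f"pics/s17.png",cv2.resize(im[60:240,200:440],None,fx=3.3,fy=3.3,interpolation=cv2.INTER_CUBIC))
E
```

```text
time_s: 46.93
tool_pos: [0.6221, -0.0259, 0.1398]
tool_rot: [5.7, 89.9, 37.0]
force: [0.1, 0.6, -0.1]
grip_width: 0.0276
t 46.93 p [622.1 -25.9 139.8] phi 31.3 tilt 0.05 q [-39.1  24.9  49.8  95.8 -20.2  68.7  46.8] F [ 0.1  0.6 -0.1] w 27.6
time_s: 47.43
tool_pos: [0.6219, -0.0263, 0.1397]
tool_rot: [-20.5, 90.0, 10.8]
force: [0.2, -0.2, 0.3]
grip_width: 0.0521
t 47.43 p [621.9 -26.3 139.7] phi 31.28 tilt 0.01 q [-39.1  24.9  49.8  95.8 -20.2  68.7  46.8] F [ 0.2 -0.2  0.3] w 52.1
```

View pics/s17.png

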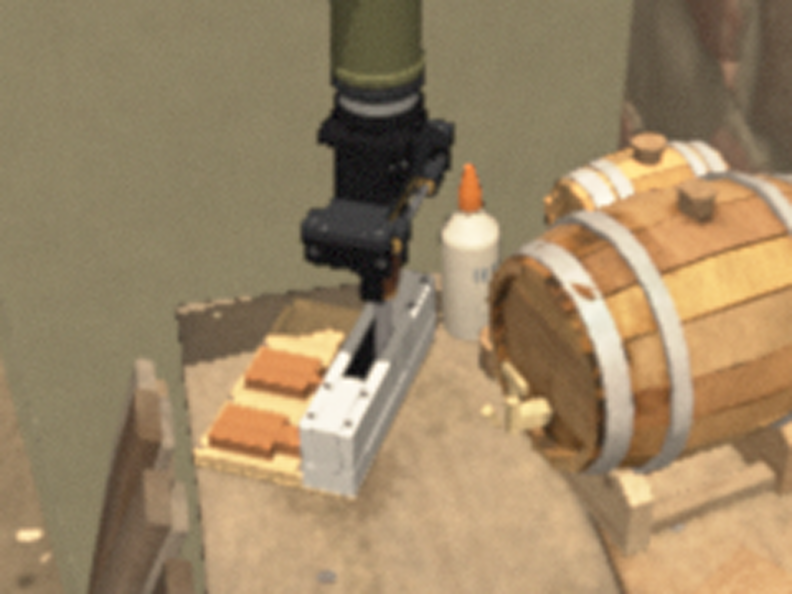

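```bash
python3 -m pendant '[[54,[-15,0,0],[0,0,0]],[54,[-35,0,0],[0,0,0]],[54,[-60,0,0],[0,0,0]],[54,[-85,0,0],[0,0,0]],[54,[-110,0,0],[0,0,0]],[54,[-125,0,0],[0,0,0]],[54,[-125,0,0],[0,0,0]]]'; python3 st.py
python3 -c "
import json;json.dump([622,-26,265,31.3],open('cmd.json','w'))"
python3 plan.py lin 54 470 -150 280 25 33
```

```text
time_s: 48.07
tool_pos: [0.6236, -0.0269, 0.2685]
tool_rot: [-26.4, 89.6, 4.8]
force: [-0.1, -0.7, 0.2]
grip_width: 0.0539
t 48.07 p [623.6 -26.9 268.5] phi 31.27 tilt 0.36 q [-41.2  19.4  52.8  86.5 -15.6  81.4  43.5] F [-0.1 -0.7  0.2] w 53.9
[[54,[-3,-5,-33],[0.018,0,0]],[54,[-5,-9,-65],[0.037,0,0]],[54,[-8,-13,-97],[0.055,0,0]],[54,[-10,-18,-130],[0.073,0,0]],[54,[-12,-22,-162],[0.092,0,0]],[54,[-15,-27,-194],[0.11,0,0]]]
cmd end [ 470.3 -149.9  280. ] 25.0
```

```bash
python3 -m pendant '[[54,[-3,-5,-33],[0.018,0,0]],[54,[-5,-9,-65],[0.037,0,0]],[54,[-8,-13,-97],[0.055,0,0]],[54,[-10,-18,-130],[0.073,0,0]],[54,[-12,-22,-162],[0.092,0,0]],[54,[-15,-27,-194],[0.11,0,0]],[54,[-15,-27,-194],[0.11,0,0]],[54,[-15,-27,-194],[0.11,0,0]]]'; python3 st.py
python3 - <<'E'
from fit import *
for n,fx in(("top",(549.4,20.6,-58.7)),("scene",(548.9,16.3,-58.75))):
    c=optics.read_camera(n); im=c["image"]; P,_=cloud(c); cv2.imwrite(f"pics/{n}18.png",im); cv2.imwrite(f"pics/c{n}18.png",cv2.resize(im[90:260,160:360],None,fx=3.5,fy=3.5,interpolation=cv2.INTER_CUBIC))
    q=P.reshape(-1,3); q=q[~np.isnan(q[:,0])]; a=np.radians(fx[2]); Rm=np.array([[np.cos(a),-np.sin(a)],[np.sin(a),np.cos(a)]])
    l=(q[:,:2]*1000-fx[:2])@Rm
    m=(abs(l[:,0]-76)<30)&(abs(l[:,1]-37)<35)&(q[:,2]>.085)&(q[:,2]<.19)
    if m.sum()>10:
        print(n,"rod top z",np.percentile(q[m][:,2],[50,98,100]).round(4)); t=m&(q[:,2]>.153)
        print(" top face x,y",np.percentile(l[t],[2,50,98],axis=0).round(1).tolist())
    for k in(-84,0):
        x,y=fx[0]-k*np.sin(a),fx[1]+k*np.cos(a); p,z=pts(n,.027,.038,x/1000,y/1000,.055)
        if len(p)>80:
            r,f=fit2(p,block_t(),[x,y,a]); print(n,"pocket y",k,"err",(r[:2]-[x,y]).round(1),np.degrees(r[2]).round(1),f.round(2),np.percentile(z[:,2],[5,50,95]).round(4))
E
```

```text
time_s: 48.73
tool_pos: [0.4689, -0.1512, 0.2794]
tool_rot: [43.8, 89.8, 68.7]
force: [0.0, 0.7, -0.4]
grip_width: 0.0541
t 48.73 p [ 468.9 -151.2  279.4] phi 24.84 tilt 0.24 q [-46.1  -6.9  57.5 102.9   5.7  80.8  35.2] F [ 0.   0.7 -0.4] w 54.1
top rod top z [0.1605 0.164  0.165 ]
 top face x,y [[62.1, 25.9], [70.8, 41.7], [86.9, 51.2]]
top pocket y 0 err [ 0.4 13. ] -33.7 13.29 [0.0282 0.0317 0.035 ]
scene rod top z [0.1399 0.1619 0.1645]
 top face x,y [[62.0, 22.5], [76.3, 33.5], [88.5, 49.3]]
scene pocket y -84 err [-1.5  1.3] -59.6 4.41 [0.0282 0.0309 0.0337]
scene pocket y 0 err [-0.8  1.3] -57.8 8.21 [0.0281 0.0309 0.0339]
```

View pics/ctop18.png

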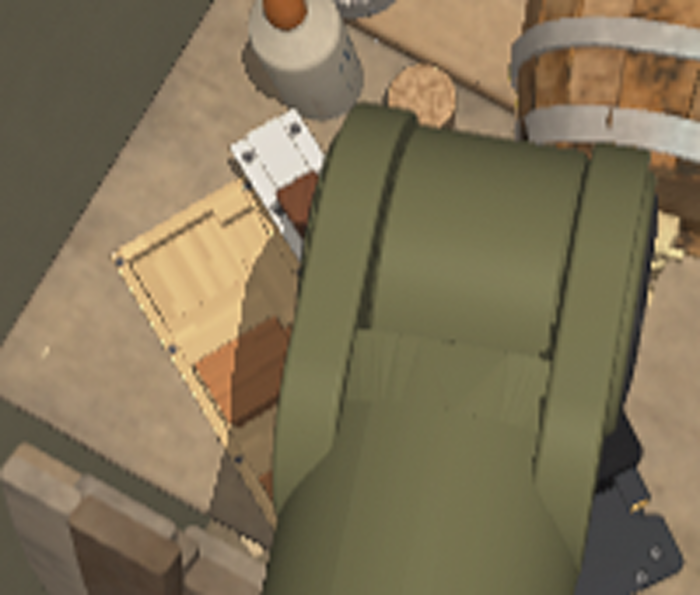

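View pics/scene18.png

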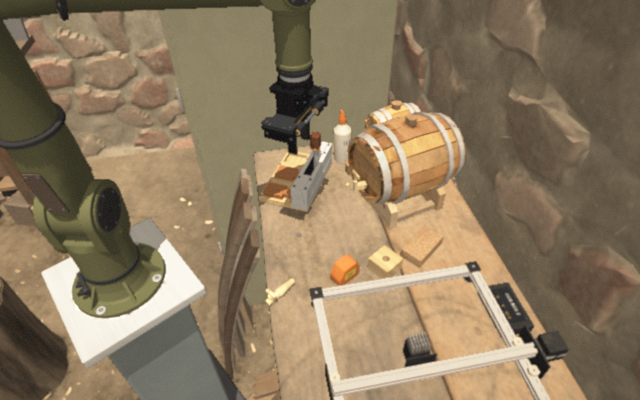

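```bash
python3 plan.py lin 54 480 -330 280 6 36
```

```text
[[54,[0,-28,-11],[0.056,0,0]],[54,[0,-56,-22],[0.11,0,0]],[54,[0,-84,-34],[0.166,0,0]],[54,[0,-112,-45],[0.221,0,0]],[54,[0,-139,-56],[0.276,0,0]],[54,[0,-167,-67],[0.332,0,0]]]
cmd end [ 480.1 -329.5  280. ] 5.98
```

```bash
python3 -m pendant '[[54,[0,-28,-11],[0.056,0,0]],[54,[0,-56,-22],[0.11,0,0]],[54,[0,-84,-34],[0.166,0,0]],[54,[0,-112,-45],[0.221,0,0]],[54,[0,-139,-56],[0.276,0,0]],[54,[0,-139,-56],[0.276,0,0]],[54,[0,-139,-56],[0.276,0,0]]]'; python3 st.py
python3 - <<'E'
from fit import *
for n,fx in(("top",(549.4,20.6,-58.7)),("scene",(548.9,16.3,-58.75))):
    c=optics.read_camera(n); im=c["image"]; P,_=cloud(c); cv2.imwrite(f"pics/c{n}19.png",cv2.resize(im[90:260,160:360],None,fx=3.5,fy=3.5,interpolation=cv2.INTER_CUBIC))
    q=P.reshape(-1,3); q=q[~np.isnan(q[:,0])]; a=np.radians(fx[2]); Rm=np.array([[np.cos(a),-np.sin(a)],[np.sin(a),np.cos(a)]])
    l=(q[:,:2]*1000-fx[:2])@Rm
    m=(abs(l[:,0]-76)<30)&(abs(l[:,1]-37)<35)&(q[:,2]>.153)&(q[:,2]<.17)
    print(n,"rod z",np.percentile(q[m][:,2],[50,98]).round(4),np.percentile(l[m],[2,50,98],axis=0).round(1).tolist())
    for k in(-84,0):
        x,y=fx[0]-k*np.sin(a),fx[1]+k*np.cos(a); p,z=pts(n,.027,.038,x/1000,y/1000,.055)
        if len(p)>80:
            r,f=fit2(p,block_t(),[x,y,a]); print(n,"pocket y",k,"err",(r[:2]-[x,y]).round(1),np.degrees(r[2]).round(1),f.round(2),np.percentile(z[:,2],[5,50,95]).round(4))
E
```

```text
time_s: 49.62
tool_pos: [0.4773, -0.3017, 0.2787]
tool_rot: [-149.0, 89.7, -140.1]
force: [0.2, 1.7, 0.6]
grip_width: 0.0537
t 49.62 p [ 477.3 -301.7  278.7] phi 8.94 tilt 0.27 q [-28.7  12.9  67.8  93.9 -11.8  81.4  49.3] F [0.2 1.7 0.6] w 53.7
top rod z [0.1602 0.1638] [[62.4, 24.3], [75.5, 36.8], [88.4, 50.8]]
top pocket y -84 err [ 0.4 -0.2] -58.3 1.51 [0.0287 0.0316 0.0352]
top pocket y 0 err [ 1.6 -1.6] -58.0 1.59 [0.0284 0.0315 0.0346]
scene rod z [0.1595 0.1626] [[62.5, 22.6], [76.3, 33.3], [87.7, 51.6]]
scene pocket y -84 err [-1.2  0.5] -59.7 4.45 [0.028  0.0309 0.0338]
scene pocket y 0 err [-0.3  1.8] -56.3 7.51 [0.0278 0.0309 0.0339]
```

View pics/ctop19.png

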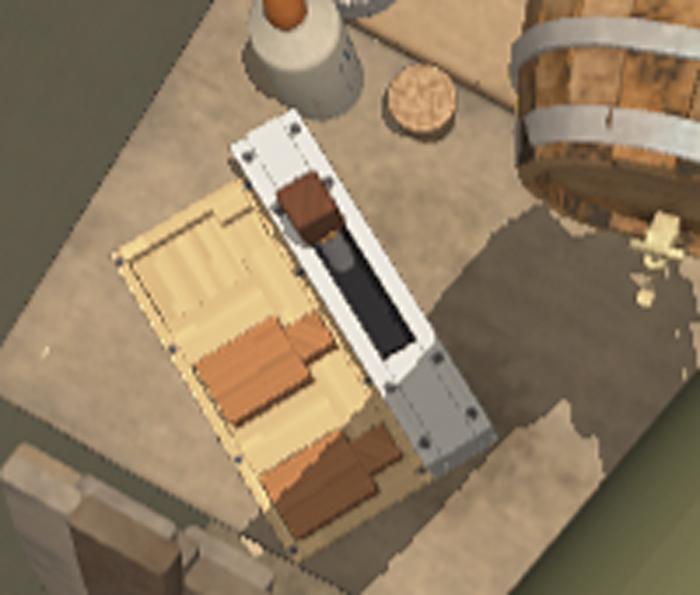

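View pics/cscene19.png

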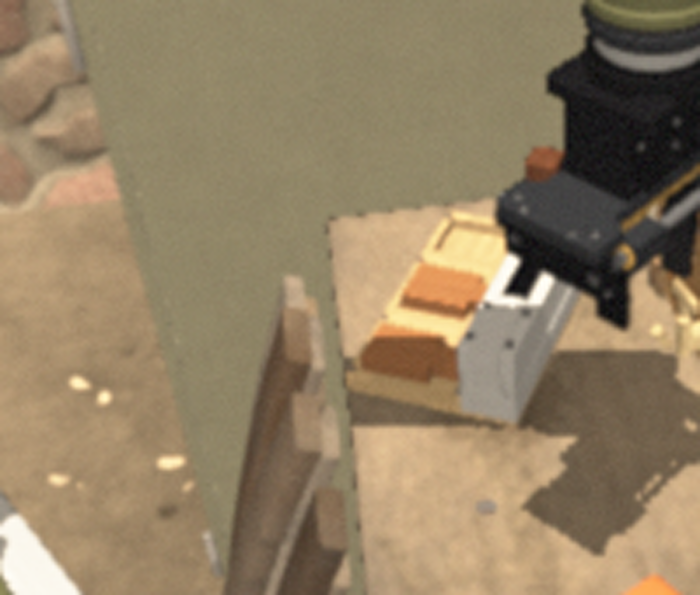

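```bash
python3 -c "
from cell import env
print(env.sign_off())"
```

```text
the job is handed in; nothing more can be done
None
```

The job is done and handed in at about 50 s of robot time.

- **Tape measure:** I lifted it off the fixture and stood it upright on the free bench at about (0.43, -0.365). I set it down twice: its first spot was in the way of moving a block.
- **Blocks:** Only two were there. One lay too close to the cask tap to grip safely, so I first hooked it a few centimetres toward the robot. They are now in the middle and right-hand pockets, tongues in the narrow ends. Both tops read 31 to 32 mm, which means flat and fully down.
- **Rod and bolt:** The depth camera suggested the hole was near y = -13 mm of the slot, so I tried there first. The rod went straight in to the base without touching the bolt's face, so no sliding search along the slot was needed. I pushed left at about 5 N until a firm stop, where force rose to 16 N with the tip no longer moving. Then I backed off, released and withdrew.
- **Last checks:** The rod stands upright with its top at 160 mm (about 161 expected fully down), at y ≈ 37 mm. That fits a bolt stopped at +35 mm, given the play in the hole. Nothing is touching the robot. The other bench items looked undisturbed in the last full scene picture, though I did not measure them again at the end.

**Readings that disagreed:**
- The two cameras differ by about 4 mm. I used their mean, which matched where the gripper had put the tape.
- The last fits for the middle block were 1.8 to 2.3 mm off the pocket centre, compared with 0.2 mm right after placing. That is about the pocket's 2 mm play, and its top height was unchanged.

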